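Clamp a paper monument column in the finishing chuck

TASK

Mount the unpainted monument column, the one whose flame tip is still bare wood, in the finishing chuck ready for painting: without dropping it, set its round tenon down between the open jaws so that it stands upright with its plinth resting on top of the jaws, then swing the chuck's tommy bar clockwise (seen from above) until the four jaws grip the tenon firmly. Leave the other things on the table where they are.

Things in the scene. Friction and masses are not known exactly. Their poses are not given: they have to be found in the camera images.
- column: The work, loose, about 0.2 kg, 138 mm tall: square newsprint-grey column with a bare dark-brown wood flame tip. Origin at the centre of its underside, z up, x and y square to its flat faces. Upward from the origin: round wooden tenon 30 mm diameter to 14 mm, square plinth 56 mm wide to 26 mm, shaft tapering 36 to 27 mm to 94 mm, capital, flame. Starts upright on its tenon on the table, any yaw.
- capital (a point): Centre of the column's square capital, the best place to grip it from above: 40 x 40 mm, 16 mm tall (94 to 110 mm above the column's origin, this point at 102). Above it only the flame, 28 mm tall and at most 23 mm in diameter.
- chuck_mouth (a point): On the chuck's vertical axis at the height of the flat jaw tops, 116 mm above the table. The chuck opens upward; four bright quarter-ring jaws, 15 mm thick. The tenon hangs free in the 24 mm deep space between them: with the plinth sitting on the jaw tops the column's origin is 14 mm below this point. The closing jaws slide under the plinth and centre the tenon.
- chuck: The fixed chuck; origin on its axis at the table, z up, axes square to the base plate. Dark base plate 160 x 160 x 12 mm, teal pedestal, dark knurled scroll ring 104 mm diameter (54 to 79 mm above the table), bright front body 100 mm diameter (79 to 92 mm), jaws on top (60 to 70 mm across overall, to 116 mm).
- ring (a joint): Turn of scroll ring and bar (rad), 0 fully open, growing clockwise seen from above, which closes all four jaws together, 3 mm each per rad. Hole between the jaws: 40 mm at 0, 30 mm (the tenon) at 1.67; empty jaws meet at 2.25. Starts at 0.3 to 0.75. It stays where it is left: about 5 N at bar_grip turns it; once the jaws bite the resistance climbs steeply, and 10 to 15 N is firmly tight.
- bar_grip (a point): The place to take the tommy bar: on its centre line, 125 mm from the chuck axis, 66 mm above the table; x axis outward along the bar. A plain bright steel bar 10 mm in diameter, level, screwed into the scroll ring, pointing straight out and turning with it; bare from the ring's rim (52 mm from the axis) to its red tip.
- bar_end (a point): End of the tommy bar's red tip (13 mm diameter), 166 mm from the chuck axis, 66 mm above the table.
- jaw1: One of the four chuck jaws; origin on the chuck axis side, 93 mm above the table; moves with the ring only.
- jaw2: The next jaw anticlockwise, as jaw1.
- jaw3: The jaw across from jaw1.
- jaw4: The jaw across from jaw2.
- gilded: Bystander, loose: a finished column of the same shape with a gold flame, on a grey stepped base 92 x 92 mm; 148 mm tall; origin under the base. It and the column swap places between starts.
- paint_jar: Bystander, loose: closed jar of gold paint, 56 mm diameter, 65 mm tall; origin under it.
- glue_pot: Bystander, loose: red open pot, 72 mm diameter, 75 mm tall; origin under it.
- brush: Bystander, loose: flat brush 190 mm long lying on the table; origin under its middle.
- tube_bundle: Bystander, loose: bundle of rolled paper tubes, 200 x 56 x 38 mm, with a green band; origin under its middle.
- bare_base: Bystander, loose: grey stepped base without a column, 100 x 100 x 36 mm; origin under it.
There are look-alikes about, which are no part of the job. What is shaped like the column but yellow is not meant.

How it is judged:
By the outcome, as a careful person would: the job done as asked, in the order asked, and still so for the second after the job is handed in, with the robot touching nothing.
It also fails if it takes over 69 s, if anything falls off the work surface, if the arm or the gripper's body presses on something with over 40 N, if the wrist force passes 120 N, or if a joint passes its speed limit or range.

ROBOT

A 7-joint arm with a two-finger parallel gripper is mounted at the origin on the work surface. World frame = base frame: x ahead of the robot, y to its left, z up, the work surface at z = 0. Lengths are in m, angles in rad, forces in N, time in s.
With the tool pointing down it reaches from about 0.4 to 0.85 m from the base axis. Payload 10.4 kg.
Tool frame: the origin (TCP) lies midway between the tips of the shut fingers; the grasp point (between the pads) lies 19 mm behind it (arm.grip_point_offset is the distance from the TCP to the grasp point, in m); z points along the fingers, y is the direction in which the jaws open and shut (so a half turn about z gives the same grasp; the last joint's range is limited). The gripper opens to 85 mm and grips with 20 to 120 N. Pads are 22 mm wide; open, the fingers measure 114 mm over their backs; the gripper's body (76 mm by 85 mm) begins 54 mm behind the grasp point. The pads swing forward as they close: fully open they stand 13 mm farther back than shut.
Start: joints at [-1.204, 0.332, -0.065, 1.46, 0.022, 1.35, -0.088], TCP at [0.237, 0.578, 0.231] pointing down, gripper open.
Joint ranges: [-2.6, 2.6], [-0.5, 2.12], [-1.47, 1.34], [0.16, 2.42], [-1.27, 4.41], [0.06, 2.06], [-2.6, 2.6]. Speed limits (rad/s): [2.22, 2.22, 2.79, 2.79, 3.14, 3.14, 3.14].

INTERFACE

Orientations are given as [roll, pitch, yaw] about the fixed x, y, z axes, in that order (R = Rz(yaw) Ry(pitch) Rx(roll)).
In Python, from cell import arm gives the robot as it stands.
- The arm moves only by the shell command python3 -m creep 'ROWS' [OPENING]. ROWS is a JSON object of lists of equal length, an entry for each row: "linear": the shift along the tool's x, y, z in m, a list of three; "twist": the turn about the tool's z in rad. In form: {"linear": [[dx, dy, dz], ...], "twist": [twist, ...]}. A call has 1 to 20 rows; each row shifts and turns the commanded pose from where the row before left it, along the tool's axes as they then stand; what a row does not reach is not made up. A row lasts 1/8 s, in which the tool goes at most 62.5 mm and 10.7 degrees, less where a joint would pass 70% of its speed; a pose out of reach is approached as far as the arm can. A call is refused whole if a number of a shift passes 0.0625 or a number of a turn 0.188, either way. A call with a gripper value outside its range is refused whole. OPENING is the opening, from 0 (shut) to 1 (fully open), set as the call begins (- or left out, the last holds). The fingers move at their own pace and stop on an object; the grip force is fixed at half the most. Time passes only in rows, so rows that do not move let the fingers close. It gives the time, the measured TCP pose, the force and the opening at its end, in the units of the state.
- arm.get_state(): the state, without advancing time (a new reading comes with each control period).
- arm.capture(name): name is "side" or "top"; returns the picture (480x640x3 uint8, red, green, blue); there is no depth.
- arm.camera_info(name): a dict with "vfov" (degrees; the focal length in pixels is half the picture's height over the tangent of half this angle, whatever the lens; pixels are square), "cx", "cy" (the principal point, pixels), "pose" (4x4, takes a point from camera to world coordinates). Camera axes: x right, y down, z forward; pixel columns grow to the right and rows downward; lengths in m; the calibration is good to about 2 mm. A picture is of the moment at which its call begins. camera_info takes no time and is no camera call.
- arm.hand_in(): hands the job in, once; it reports no verdict.
The state is a dict: "t": time; "joint_pos": joint angles; "qvel": joint speeds; "effort": joint torques, N m; "position": TCP position; "tool_rot": TCP orientation; "wrist_force": force on the tool from outside, world axes, zero at the start; "ft_torque": the same for the moment, N m; "finger_gap": opening from 0.0 (shut) to 1.0 (fully open).
Only numpy, scipy, OpenCV 4.12 (cv2) and the standard library are available. Lean on these libraries where they do the work, as an engineer would, in place of code of your own. Each camera call takes 0.05 s, during which the arm holds its last target.

## Working session

There is one attempt and no reset: what is moved stays moved. The work goes in short steps, Python scripts to look and compute and a shell command to move; the robot and the scene stay as the last step left them, time stands still between calls to the robot, and variables do not carry over. Pictures are saved under pics/ and viewed, and the job is handed in when it is done.

```bash
ls; mkdir -p pics; python3 - <<'E'
from cell import arm
import cv2
print(arm.get_state())
for n in("side","top"):
    i=arm.camera_info(n);print(n,i)
    cv2.imwrite(f"pics/{n}0.png",arm.capture(n)[:,:,::-1])
E
```

```text
pics
{'t': 0.0, 'joint_pos': array([-1.20359333,  0.332824  , -0.06468802,  1.46096302,  0.02159487,
        1.34993638, -0.08847935]), 'qvel': array([ 0.00021449,  0.00086483, -0.00078135,  0.0012975 , -0.00102736,
        0.00019951, -0.00174027]), 'effort': array([ 1.54422094e-03, -6.25440931e+01,  5.05112554e-02, -3.91607165e+01,
        1.63423747e-02,  9.73346236e-03, -3.09873087e-05]), 'position': array([0.23736478, 0.57774316, 0.23053545]), 'tool_rot': array([-3.14015881e+00,  6.91287029e-05,  2.75181936e+00]), 'wrist_force': array([-0.71009122, -0.29746515,  0.66972768]), 'ft_torque': array([-0.00050528, -0.02226342, -0.00392353]), 'finger_gap': 0.9981106683964394}
side {'vfov': 55.331194714862825, 'cx': 320.5843985544736, 'cy': 235.41616902541847, 'pose': array([[ 0.99776133, -0.03892905,  0.05437699,  0.48166404],
       [-0.06648922, -0.66471896,  0.74412894, -0.81278392],
       [ 0.00717718, -0.74607857, -0.66581924,  0.84211588],
       [ 0.        ,  0.        ,  0.        ,  1.        ]])}
top {'vfov': 42.14428992991209, 'cx': 327.0058779994807, 'cy': 235.76203286664202, 'pose': array([[-0.01700146, -0.98378727,  0.1785317 ,  0.25386725],
       [-0.99984293,  0.01762209,  0.00189099,  0.02019876],
       [-0.00500643, -0.1784715 , -0.98393234,  1.79227232],
       [ 0.        ,  0.        ,  0.        ,  1.        ]])}
```

View pics/side0.png

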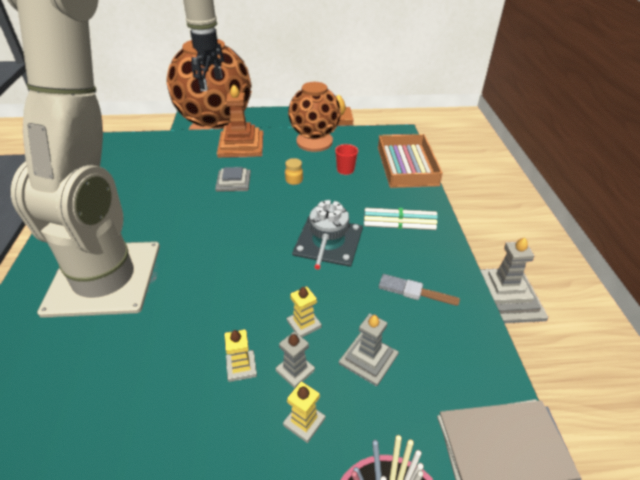

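View pics/top0.png

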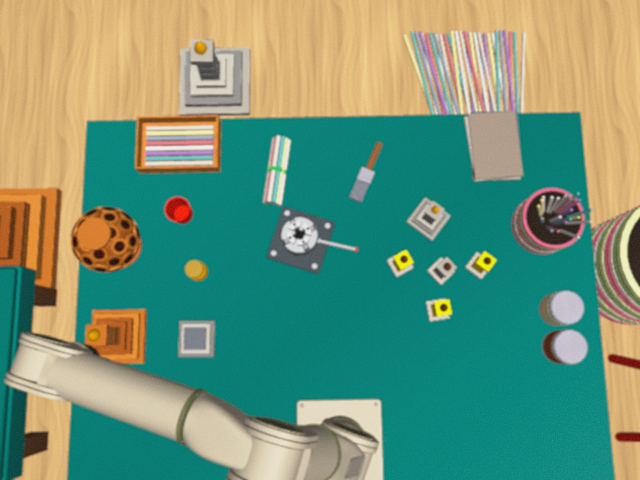

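The side view shows candidates at (295,357), grey with a brown tip, three yellow ones at (304,310), (238,353) and (303,410), and the gold-tipped gilded one on a base at (372,345). In the top view the grey one is at (443,270). Grey with a brown flame fits only side (295,357) / top (443,270). I'll confirm that in an enlarged crop.

```bash
python3 - <<'E'
import cv2, numpy as np
s=cv2.imread("pics/side0.png");t=cv2.imread("pics/top0.png")
a=cv2.resize(s[280:440,215:415],(800,640))[:600]
cv2.imwrite("pics/c_side.png",a)
cv2.imwrite("pics/c_top.png",cv2.resize(t[235:310,385:485],(800,600),interpolation=cv2.INTER_CUBIC))
cv2.imwrite("pics/c_chk.png",cv2.resize(t[195:285,250:370],(800,600),interpolation=cv2.INTER_CUBIC))
cv2.imwrite("pics/c_chks.png",cv2.resize(s[190:280,280:400],(800,600),interpolation=cv2.INTER_CUBIC))
E
```

```text
(no output)
```

View pics/c_side.png

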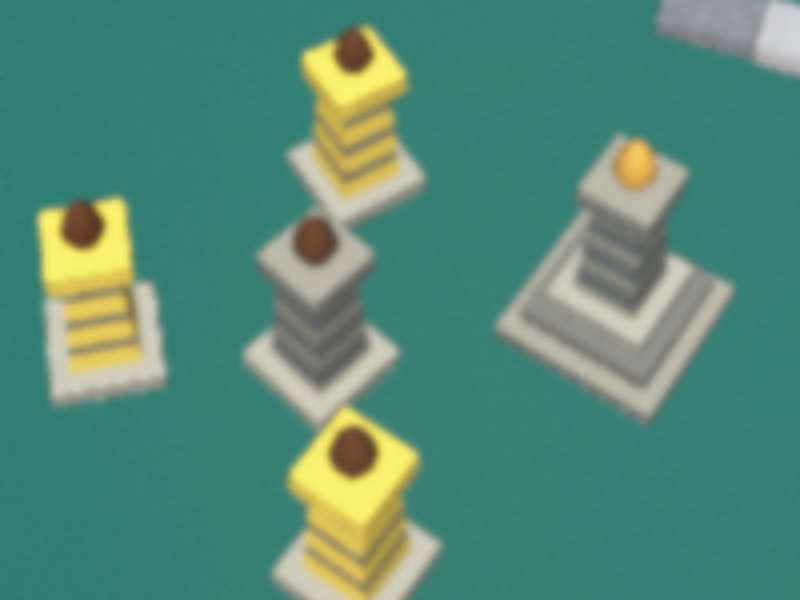

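View pics/c_top.png

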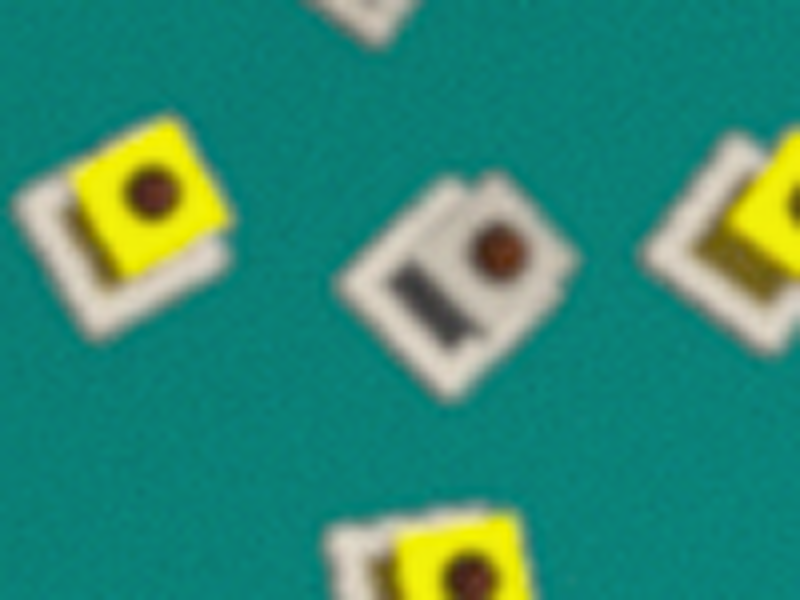

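View pics/c_chk.png

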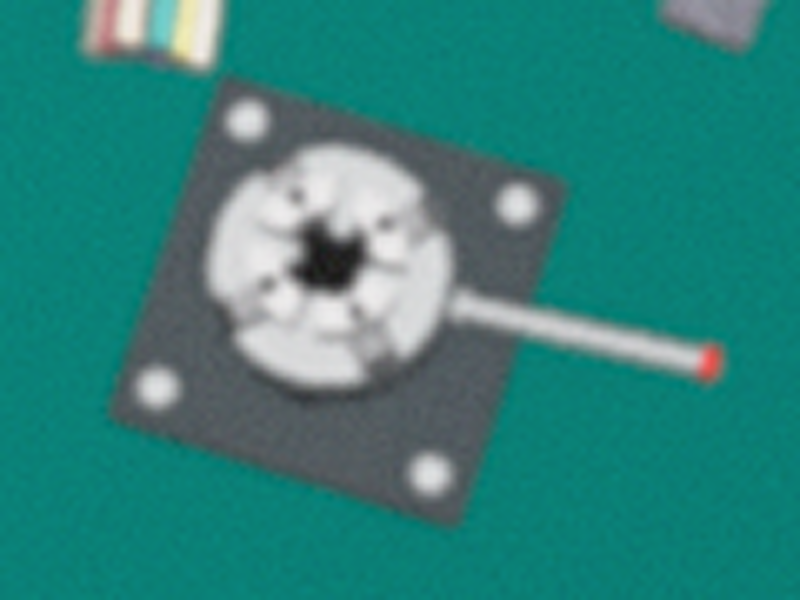

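View pics/c_chks.png

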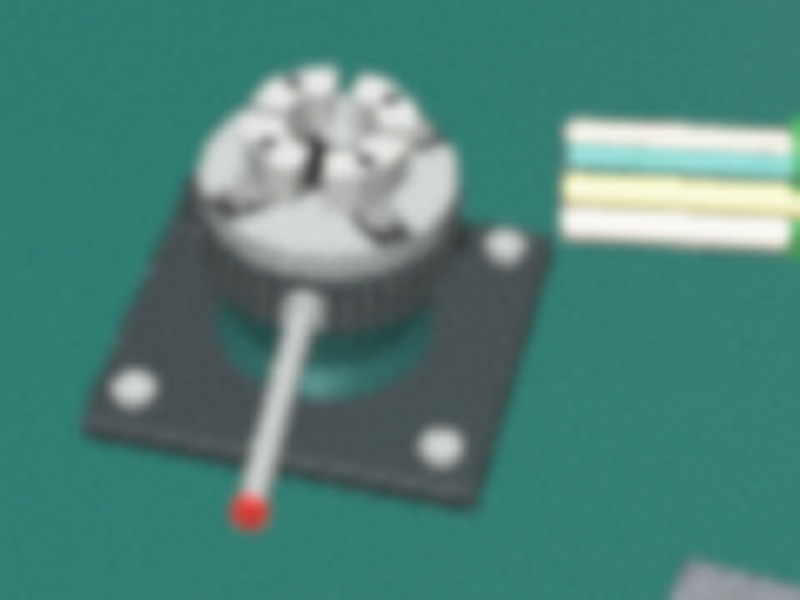

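The crop confirms it: the grey column with the brown flame has three yellow look-alikes around it, and the gilded one has a gold tip. I'll fit poses by silhouette.

```bash
cat > h.py <<'E'
import numpy as np, cv2
from scipy.optimize import minimize
from cell import arm
CI={n:arm.camera_info(n) for n in("side","top")}
def proj(n,P):
    i=CI[n];T=np.linalg.inv(i["pose"]);p=P@T[:3,:3].T+T[:3,3]
    f=240/np.tan(np.radians(i["vfov"])/2)
    return np.c_[i["cx"]+f*p[:,0]/p[:,2],i["cy"]+f*p[:,1]/p[:,2]]
def box(w,z0,z1,w2=None):
    w2=w2 or w
    return np.array([[a*W/2,b*W/2,z] for W,z in((w,z0),(w2,z1)) for a in(-1,1) for b in(-1,1)])
def cyl(d,z0,z1,d2=None):
    d2=d if d2 is None else d2
    t=np.linspace(0,2*np.pi,40)
    return np.vstack([np.c_[D/2*np.cos(t),D/2*np.sin(t),0*t+z] for D,z in((d,z0),(d2,z1))])
COL=[cyl(.03,0,.014),box(.056,.014,.026),box(.036,.026,.094,.027),box(.04,.094,.110),
     cyl(.014,.110,.118,.023),cyl(.023,.118,.122,.018),cyl(.018,.122,.138,.001)]
def chuck(bar):
    L=[box(.16,0,.012),cyl(.104,.054,.079),cyl(.1,.079,.092),cyl(.064,.092,.116)]
    b=np.linspace(0,2*np.pi,16);B=np.vstack([np.c_[0*b+r,.005*np.cos(b),.066+.005*np.sin(b)] for r in(.05,.153)]+[])
    B2=np.vstack([np.c_[0*b+r,.0065*np.cos(b),.066+.0065*np.sin(b)] for r in(.148,.166)])
    c,s=np.cos(bar),np.sin(bar);R=np.array([[c,-s,0],[s,c,0],[0,0,1]])
    return L,[B@R.T,B2@R.T]
def place(parts,x,y,yaw,z=0):
    c,s=np.cos(yaw),np.sin(yaw);R=np.array([[c,-s,0],[s,c,0],[0,0,1]])
    return [p@R.T+[x,y,z] for p in parts]
S=8
def sil(n,parts,roi):
    x0,y0,x1,y1=roi;m=np.zeros(((y1-y0)*S,(x1-x0)*S),np.uint8)
    for p in parts:
        q=((proj(n,p)-[x0,y0]+.5)*S-.5)
        cv2.fillConvexPoly(m,cv2.convexHull(np.round(q*16).astype(np.int32)),255,shift=4)
    return cv2.resize(m,(x1-x0,y1-y0),interpolation=cv2.INTER_AREA)/255.
def ray(n,u,v,z):
    i=CI[n];f=240/np.tan(np.radians(i["vfov"])/2);d=i["pose"][:3,:3]@[(u-i["cx"])/f,(v-i["cy"])/f,1];o=i["pose"][:3,3]
    return o+d*(z-o[2])/d[2]
def alpha(im):  # non-green fraction: green cloth has R~0, strong G-R
    f=im.astype(float);r=f[:,:,2];g=f[:,:,1]
    return g-r
E
python3 - <<'E'
from h import *
from scipy.ndimage import gaussian_filter
img={n:cv2.imread(f"pics/{n}0.png") for n in CI}
roi={"col":{"side":(270,325,318,388),"top":(424,252,462,290)},"chk":{"side":(285,190,368,275),"top":(262,198,366,278)}}
for n in CI:print(n,[ray(n,*p) for p in ([(294,340,.118)] if n=="side" else [(447,266,.118),(299,235,.092)])])
def target(o,n):
    x0,y0,x1,y1=roi[o][n];c=img[n][y0:y1,x0:x1].astype(float)
    d=c[:,:,1]-c[:,:,2]; bg=np.percentile(d,90)
    a=np.clip(1-d/bg,0,1)
    w=np.ones_like(a)
    yel=cv2.dilate((((c[:,:,2]-c[:,:,0])>70)&(c[:,:,1]>120)).astype(np.uint8),np.ones((3,3)))
    w[yel>0]=0
    if o=="col" and n=="side": w[:8]=0; w[-6:]=0
    return a,w
T={(o,n):target(o,n) for o in roi for n in CI}
def cost(p,o,cams,b=.7):
    e=0
    for n in cams:
        if o=="col": parts=place(COL,*p[:3])
        else:
            L,B=chuck(p[3]); parts=place(L,*p[:3])+place(B,p[0],p[1],0)
        a,w=T[o,n];s=gaussian_filter(sil(n,parts,roi[o][n]),b)
        e+=(w*(s-gaussian_filter(a,.3))**2).sum()
    return e
res={}
c0=ray("top",447,266,.118);k0=ray("top",299.7,235,.092)
for cams in (["side","top"],["side"],["top"]):
    for o,p0 in(("col",[c0[0],c0[1],.75]),("chk",[k0[0],k0[1],-.3,-1.8])):
        p0=np.array(p0)
        st=np.vstack([p0]+[p0+d for d in np.diag([.01,.01,.15,.1][:len(p0)])])
        r=minimize(cost,p0,args=(o,cams),method="Nelder-Mead",options=dict(initial_simplex=st,xatol=1e-5,fatol=1e-4,maxiter=600))
        print(cams,o,r.x.round(4),r.fun); res[o,len(cams),cams[0]]=r.x
for o in roi:
    p=res[o,2,"side"]
    for n in CI:
        parts=place(COL,*p) if o=="col" else place(chuck(p[3])[0],*p[:3])+place(chuck(p[3])[1],p[0],p[1],0)
        x0,y0,x1,y1=roi[o][n];k=6
        c=cv2.resize(img[n][y0:y1,x0:x1],None,fx=k,fy=k,interpolation=cv2.INTER_CUBIC)
        for q in parts:
            h=cv2.convexHull(np.round(((proj(n,q)-[x0,y0]+.5)*k-.5)).astype(np.int32));cv2.polylines(c,[h],True,(255,0,255),1)
        cv2.imwrite(f"pics/ov_{o}_{n}.png",c)
a=[cv2.imread(f"pics/ov_{o}_{n}.png") for o in roi for n in CI]
W=np.zeros((600,800,3),np.uint8)
def put(i,x,y,w,h): W[y:y+h,x:x+w]=cv2.resize(a[i],(w,h))
put(0,0,0,220,290);put(1,0,300,300,300);put(2,320,0,290,295);put(3,310,300,390,300)
cv2.imwrite("pics/ov.png",W)
E
```

```text
side [array([ 0.47088365, -0.29684809,  0.118     ])]
top [array([ 0.4687167 , -0.29975314,  0.118     ]), array([0.56591819, 0.10114988, 0.092     ])]
['side', 'top'] col [ 0.4697 -0.2975  0.7209] 64.70757201017223
['side', 'top'] chk [ 0.5688  0.1023 -0.3249 -1.8209] 389.3867054366525
['side'] col [ 0.47   -0.2965  0.7293] 28.280950777710785
['side'] chk [ 0.5702  0.1053 -0.3259 -1.8224] 179.00175725420672
['top'] col [ 0.4684 -0.2993  0.7336] 26.564952525927445
['top'] chk [ 0.5679  0.1011 -0.3239 -1.8193] 179.91684066983706
```

View pics/ov.png

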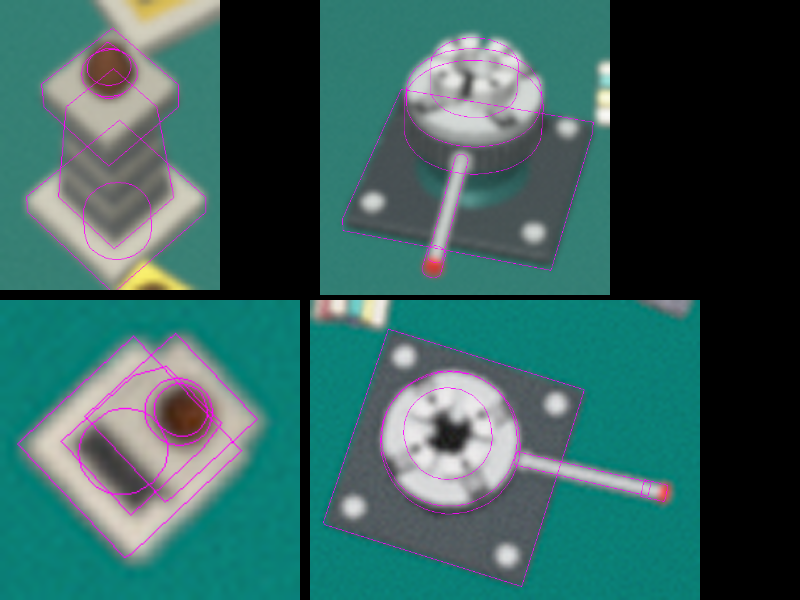

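The overlays match well. The two cameras disagree by about 3 mm, but by the same amount on both objects, so relative placing is good. The column is near (0.470, -0.298) with yaw 0.72, and the chuck is near (0.569, 0.102) with the bar heading at -1.82. First move: twist, then travel at height.

```bash
cat > d.py <<'E'
import sys,numpy as np
from scipy.spatial.transform import Rotation as R
from cell import arm
s=arm.get_state();Rt=R.from_euler('xyz',s['tool_rot'])
def go(t,yaw=None,p=None):
    p=s['position'] if p is None else p
    r=Rt if yaw is None else R.from_euler('xyz',[np.pi,0,yaw])
    d=r.inv().apply(np.array(t)-p);return d.round(4)
def show():
    print("t%.2f"%s['t'],s['position'].round(4),s['tool_rot'].round(4),"F",s['wrist_force'].round(1),"T",s['ft_torque'].round(2),"gap %.3f"%s['finger_gap'],"q",s['joint_pos'].round(2))
E
python3 - <<'E'
from d import *
show();print(arm.grip_point_offset)
print(go([.45,.3,.231],2.29), go([.4697,-.2975,.231],2.29,[.45,.3,.231]))
E
```

```text
t0.10 [0.2374 0.5778 0.2306] [-3.1403e+00  1.0000e-04  2.7518e+00] F [-1.   0.6 -0.6] T [ 0.01  0.03 -0.01] gap 0.999 q [-1.2   0.33 -0.06  1.46  0.02  1.35 -0.09]
0.0187
[-0.3491 -0.023  -0.0004] [-0.4625 -0.3788 -0.    ]
```

```bash
python3 -m creep '{"linear":[[0,0,0],[0,0,0],[0,0,0],[-0.05,-0.003,0],[-0.05,-0.003,0],[-0.05,-0.003,0],[-0.05,-0.003,0],[-0.05,-0.003,0],[-0.05,-0.004,0],[-0.05,-0.004,0]],"twist":[0.15,0.15,0.16,0,0,0,0,0,0,0]}' 1
python3 -m creep '{"linear":[[-0.0385,-0.0316,0],[-0.0385,-0.0316,0],[-0.0385,-0.0316,0],[-0.0385,-0.0316,0],[-0.0385,-0.0316,0],[-0.0385,-0.0316,0],[-0.0385,-0.0316,0],[-0.0385,-0.0316,0],[-0.0385,-0.0316,0],[-0.0385,-0.0316,0],[-0.0385,-0.0316,0],[-0.0385,-0.0316,0],[0,0,0],[0,0,0]],"twist":[0,0,0,0,0,0,0,0,0,0,0,0,0,0]}' 1
python3 - <<'E'
from d import *
from h import *
show();print(go([.4697,-.2975,.231]))
for n in CI: cv2.imwrite(f"pics/{n}1.png",arm.capture(n)[:,:,::-1])
s_=cv2.imread("pics/side1.png");t=cv2.imread("pics/top1.png")
W=np.hstack([cv2.resize(s_[230:430,200:400],(400,400)),cv2.resize(t[180:320,360:500],(400,400))]);cv2.imwrite("pics/hov.png",W)
E
```

```text
t: 1.35
position: [0.4519, 0.2986, 0.2311]
tool_rot: [-3.141, -0.0, 2.292]
wrist_force: [0.2, 1.4, 0.1]
finger_gap: 1.0
t: 3.1
position: [0.4713, -0.2968, 0.2308]
tool_rot: [-3.141, -0.001, 2.292]
wrist_force: [-0.9, 0.7, 0.3]
finger_gap: 1.002
t3.10 [ 0.4713 -0.2968  0.2308] [-3.1413e+00 -1.0000e-03  2.2918e+00] F [-0.9  0.7  0.3] T [-0.01  0.    0.05] gap 1.002 q [-0.21  0.22  0.8   1.68 -0.16  1.31  1.34]
[ 0.0006 -0.0017 -0.0002]
```

View pics/hov.png

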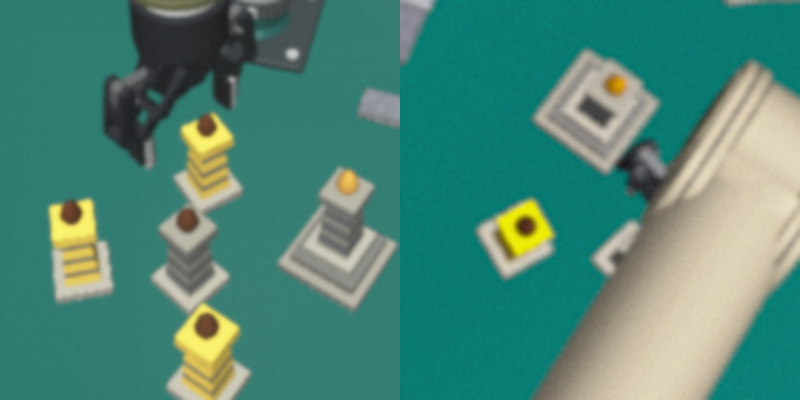

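The gripper hovers over the column in both views, with the column at crop (188,240). I'll descend partway and check alignment.

```bash
python3 -m creep '{"linear":[[0.0006,-0.0017,0.025],[0,0,0.025],[0,0,0.025],[0,0,0.02],[0,0,0],[0,0,0]],"twist":[0,0,0,0,0,0]}' 1
python3 - <<'E'
from d import *
from h import *
show()
cv2.imwrite("pics/side2.png",arm.capture("side")[:,:,::-1])
s_=cv2.imread("pics/side2.png")
print(proj("side",np.array([s['position']])), proj("side",place([np.array([[0,0,.110]])],.4697,-.2975,0)[0]))
cv2.imwrite("pics/hov2.png",cv2.resize(s_[280:400,220:380],(800,600),interpolation=cv2.INTER_CUBIC))
E
```

```text
t: 3.95
position: [0.4704, -0.2976, 0.1372]
tool_rot: [3.141, 0.001, 2.293]
wrist_force: [-0.2, -0.0, -0.0]
finger_gap: 1.0
t3.95 [ 0.4704 -0.2976  0.1372] [3.1408e+00 7.0000e-04 2.2928e+00] F [-0.2 -0.  -0. ] T [-0.06 -0.04 -0.  ] gap 1.000 q [-0.17  0.31  0.77  1.8  -0.24  1.13  1.41]
[[293.39752228 334.21862041]] [[293.51724928 342.81795854]]
```

View pics/hov2.png

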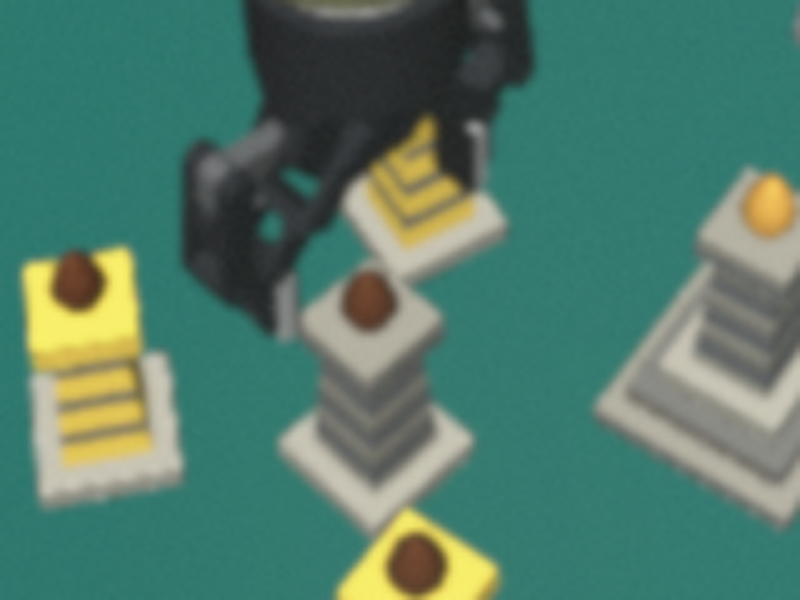

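```bash
python3 -m creep '{"linear":[[0,0,0.02],[0,0,0.02],[0,0,0.015],[0,0,0],[0,0,0]],"twist":[0,0,0,0,0]}' 1
python3 -m creep '{"linear":[[0,0,0],[0,0,0],[0,0,0],[0,0,0],[0,0,0],[0,0,0],[0,0,0],[0,0,0]],"twist":[0,0,0,0,0,0,0,0]}' 0
python3 - <<'E'
from d import *
from h import *
show()
cv2.imwrite("pics/side3.png",arm.capture("side")[:,:,::-1])
s_=cv2.imread("pics/side3.png")
cv2.imwrite("pics/hov3.png",cv2.resize(s_[280:400,220:380],(800,600),interpolation=cv2.INTER_CUBIC))
E
```

```text
t: 4.62
position: [0.4702, -0.2983, 0.0821]
tool_rot: [3.141, 0.001, 2.292]
wrist_force: [0.1, 0.2, 0.0]
finger_gap: 0.999
t: 5.62
position: [0.47, -0.2982, 0.0818]
tool_rot: [3.141, 0.001, 2.292]
wrist_force: [-1.3, 0.0, 5.2]
finger_gap: 0.46
t5.62 [ 0.47   -0.2982  0.0818] [3.1411e+00 6.0000e-04 2.2917e+00] F [-1.3  0.   5.2] T [ 0.14  0.24 -0.  ] gap 0.460 q [-0.13  0.39  0.74  1.85 -0.3   1.02  1.45]
```

View pics/hov3.png

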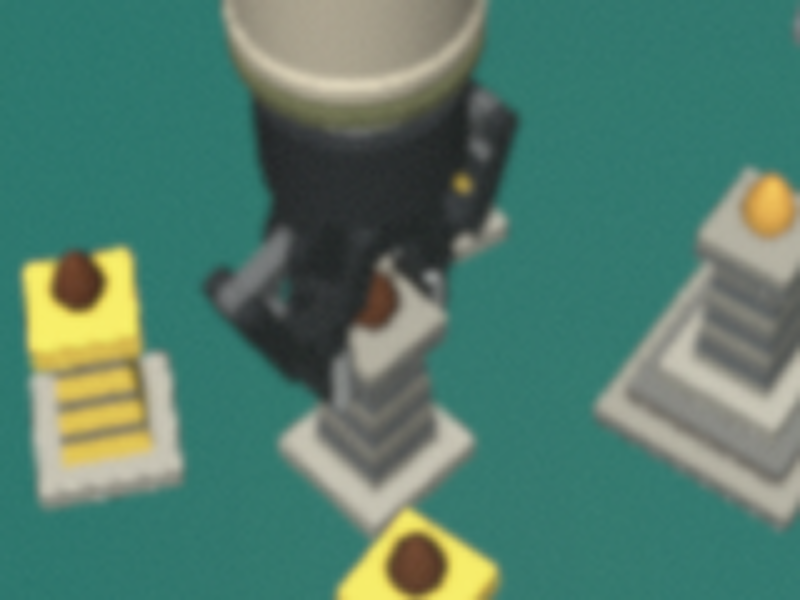

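Gripped: gap 0.46, about 39 mm, matching the capital. Lift and carry to the chuck.

```bash
python3 -m creep '{"linear":[[0,0,-0.005],[0,0,-0.015],[0,0,-0.03],[0,0,-0.03],[0,0,-0.03],[0,0,-0.03],[0,0,-0.03],[0,0,-0.015],[0,0,0]],"twist":[0,0,0,0,0,0,0,0,0]}' 0
python3 -m creep '{"linear":[[0.01,0.0145,0],[0.02,0.029,0],[0.02,0.029,0],[0.02,0.029,0],[0.02,0.029,0],[0.02,0.029,0],[0.02,0.029,0],[0.02,0.029,0],[0.02,0.029,0],[0.02,0.029,0],[0.02,0.029,0],[0.0125,0.0177,0],[0.0125,0.0177,0],[0,0,0],[0,0,0]],"twist":[0,0,0,0,0,0,0,0,0,0,0,0,0,0,0]}' 0
python3 - <<'E'
from d import *
from h import *
show()
for n in CI: cv2.imwrite(f"pics/{n}4.png",arm.capture(n)[:,:,::-1])
s_=cv2.imread("pics/side4.png");t=cv2.imread("pics/top4.png")
W=np.hstack([cv2.resize(s_[90:290,240:440],(400,400)),cv2.resize(t[160:300,230:370],(400,400))]);cv2.imwrite("pics/hov4.png",W)
E
```

```text
t: 6.8
position: [0.4699, -0.2982, 0.2669]
tool_rot: [3.141, 0.001, 2.292]
wrist_force: [0.3, -0.5, -3.1]
finger_gap: 0.455
t: 8.68
position: [0.5699, 0.1017, 0.2662]
tool_rot: [-3.141, 0.0, 2.29]
wrist_force: [0.2, -0.7, -2.4]
finger_gap: 0.455
t8.68 [0.5699 0.1017 0.2662] [-3.1411e+00  4.0000e-04  2.2904e+00] F [ 0.2 -0.7 -2.4] T [-0.02 -0.01  0.03] gap 0.455 q [-0.7   0.22  0.52  1.56 -0.11  1.39  0.56]
```

View pics/hov4.png

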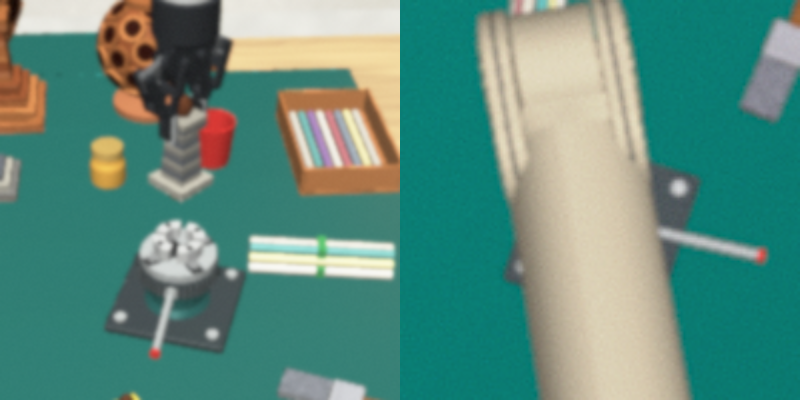

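Column hangs upright over the chuck in the side view (plinth at crop (181,180), chuck mouth at (178,243)); the top view is blocked by the arm. Lower to 10 mm above the jaws and refine from the side.

```bash
python3 -m creep '{"linear":[[0,0,0.01],[0,0,0.02],[0,0,0.018],[0,0,0.008],[0,0,0],[0,0,0],[0,0,0]],"twist":[0,0,0,0,0,0,0]}' 0
python3 - <<'E'
from d import *
from h import *
show()
cv2.imwrite("pics/side5.png",arm.capture("side")[:,:,::-1])
s_=cv2.imread("pics/side5.png")
k=10;x0,y0=290,160
c=cv2.resize(s_[160:220,290:370],(800,600),interpolation=cv2.INTER_CUBIC)
cv2.imwrite("pics/h5.png",c)
p=s['position']
for tag,(x,y) in {"tcp":p[:2],"chk-side":(.5702,.1053),"chk-both":(.5688,.1023)}.items():
    P=place([box(.056,.014,.026)],x,y,.7209,p[2]-.0818)[0]
    print(tag,((proj("side",P)-[x0,y0]+.5)*k-.5).round(0).tolist())
E
```

```text
t: 9.65
position: [0.5703, 0.103, 0.211]
tool_rot: [3.141, 0.0, 2.292]
wrist_force: [-0.3, -0.3, -2.0]
finger_gap: 0.46
t9.65 [0.5703 0.103  0.211 ] [3.1405e+00 3.0000e-04 2.2918e+00] F [-0.3 -0.3 -2. ] T [-0.01 -0.03 -0.02] gap 0.460 q [-0.69  0.26  0.52  1.64 -0.13  1.28  0.57]
tcp [[402.0, 496.0], [242.0, 397.0], [557.0, 399.0], [397.0, 305.0], [403.0, 457.0], [242.0, 359.0], [559.0, 360.0], [398.0, 267.0]]
chk-side [[401.0, 490.0], [242.0, 392.0], [556.0, 393.0], [396.0, 300.0], [402.0, 452.0], [241.0, 353.0], [558.0, 355.0], [397.0, 262.0]]
chk-both [[397.0, 498.0], [237.0, 399.0], [552.0, 401.0], [392.0, 307.0], [398.0, 459.0], [237.0, 361.0], [554.0, 362.0], [393.0, 269.0]]
```

View pics/h5.png

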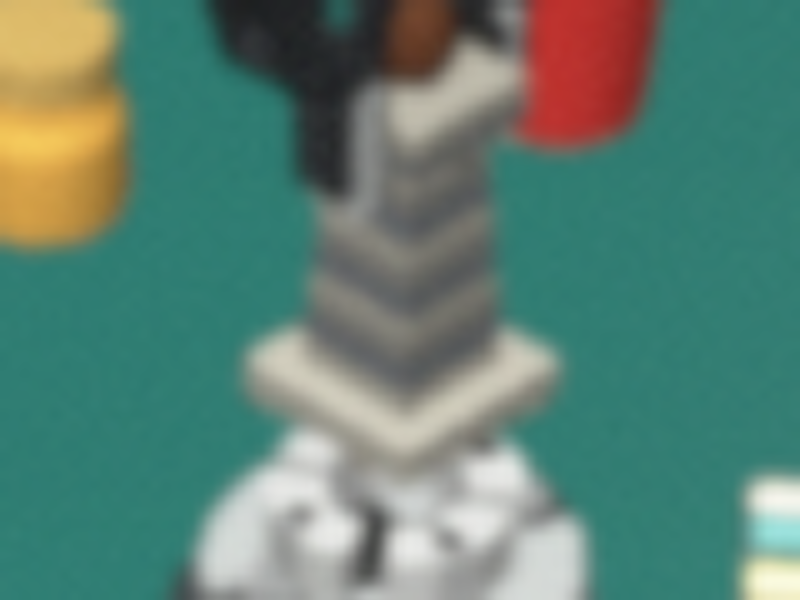

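```bash
python3 - <<'E'
from d import *
from h import *
s_=cv2.imread("pics/side5.png");k=10;x0,y0=290,160
c=cv2.resize(s_[160:220,290:370],(800,600),interpolation=cv2.INTER_CUBIC)
p=s['position']
for q in place(COL[1:],p[0],p[1],.7209,p[2]-.0818):
    h=cv2.convexHull(np.round((proj("side",q)-[x0,y0]+.5)*k-.5).astype(np.int32));cv2.polylines(c,[h],True,(255,0,255),1)
L,B=chuck(-1.82)
for q in place(L,.5702,.1053,-.325):
    h=cv2.convexHull(np.round((proj("side",q)-[x0,y0]+.5)*k-.5).astype(np.int32));cv2.polylines(c,[h],True,(255,0,0),1)
cv2.imwrite("pics/h5b.png",c)
E
```

```text
(no output)
```

View pics/h5b.png

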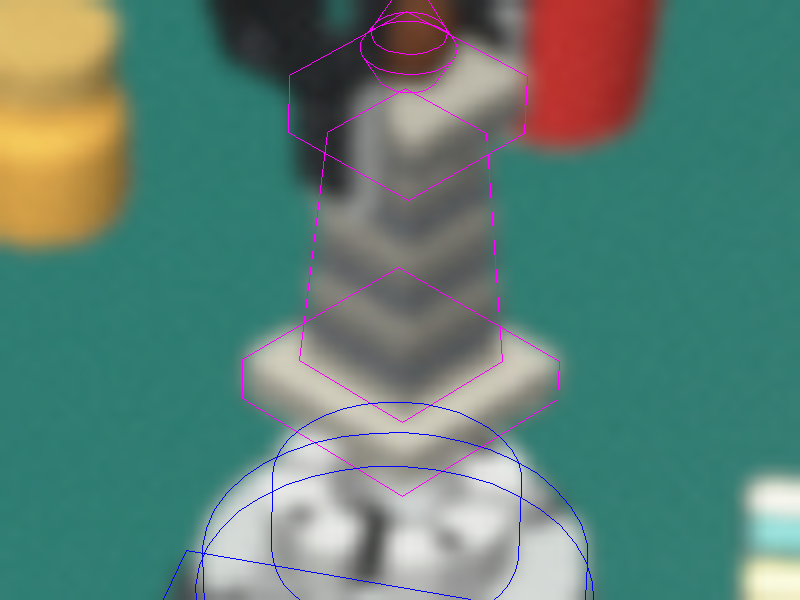

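```bash
python3 - <<'E'
from h import *
s_=cv2.imread("pics/side5.png");z=cv2.imread("pics/side0.png")
c=cv2.resize(s_[185:225,300:360],(800,533),interpolation=cv2.INTER_LANCZOS4)
c=np.clip((c.astype(float)-40)*1.25,0,255).astype(np.uint8)
cv2.imwrite("pics/h5c.png",c)
g=cv2.cvtColor(s_,cv2.COLOR_BGR2GRAY)
print(g[196:216,326:336])
E
```

```text
[[110 104 101  99  96  92  89  93  98 110]
 [129 117 106 100  95  91  96 104 120 135]
 [149 137 124 112 105 103 110 126 142 164]
 [176 160 146 134 123 123 138 155 173 188]
 [194 184 170 156 142 150 167 185 195 202]
 [200 199 191 181 170 177 191 198 199 193]
 [189 199 201 198 196 197 200 197 186 169]
 [168 183 196 202 202 202 194 180 160 139]
 [151 162 175 187 191 184 169 152 138 134]
 [142 145 154 161 163 155 141 135 136 146]
 [143 150 152 150 146 139 136 137 144 157]
 [153 163 165 157 152 151 155 155 155 164]
 [155 169 178 176 174 179 179 172 165 162]
 [142 158 178 192 198 200 197 185 171 168]
 [120 126 157 188 205 208 203 190 187 192]
 [113  91 121 163 191 202 195 192 203 218]
 [127  79 108 160 191 201 195 185 192 210]
 [121  78 127 190 218 223 212 182 157 169]
 [101  78 140 207 229 231 222 190 156 152]
 [ 85  82 146 205 225 227 221 204 180 167]]
```

View pics/h5c.png

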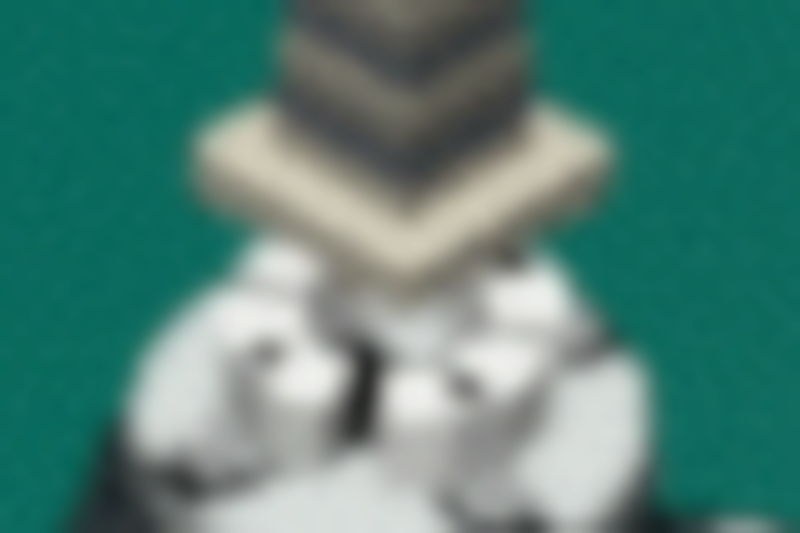

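```bash
python3 - <<'E'
from h import *
def ov(f,pose,x0,y0,w,h,k):
    im=cv2.imread(f)
    c=cv2.resize(im[y0:y0+h,x0:x0+w],(w*k,h*k),interpolation=cv2.INTER_LANCZOS4)
    c0=c.copy()
    for q in place(COL[1:4],*pose):
        hh=cv2.convexHull(np.round((proj("side",q)-[x0,y0]+.5)*k-.5).astype(np.int32));cv2.polylines(c,[hh],True,(255,0,255),1)
    P=place(COL[1:2],*pose)[0]
    c2=c
    return np.hstack([c0,c2])
a=ov("pics/side0.png",(.470,-.2965,.7293),270,330,50,65,8)
b=ov("pics/side5.png",(.5703,.103,.7209,.211-.0818),305,160,50,65,8)
cv2.imwrite("pics/cmpa.png",a);cv2.imwrite("pics/cmpb.png",b)
E
```

```text
(no output)
```

View pics/cmpa.png

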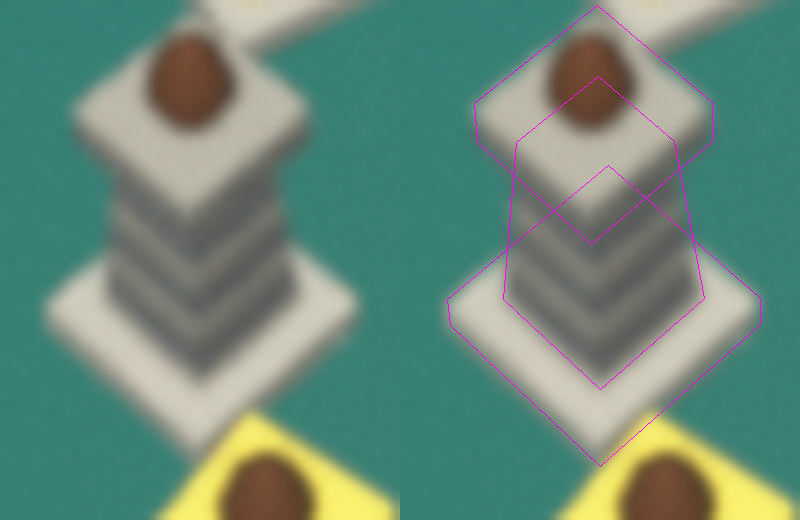

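View pics/cmpb.png

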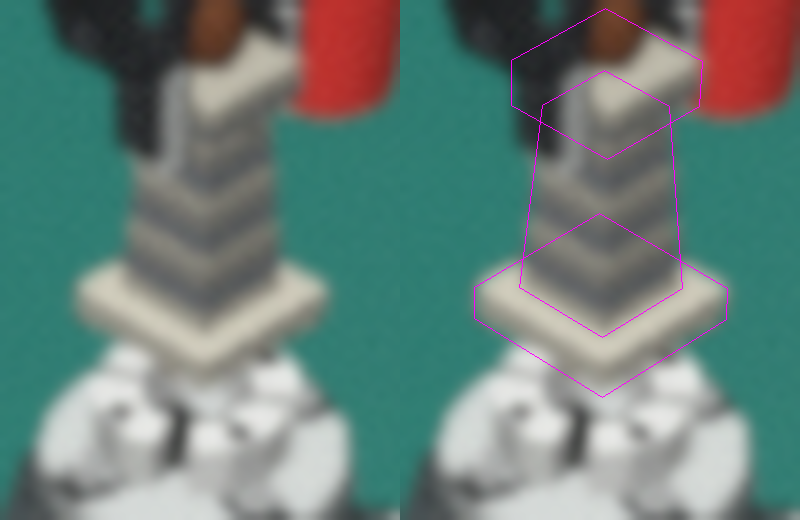

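```bash
python3 - <<'E'
from h import *
from scipy.ndimage import gaussian_filter
from scipy.spatial.transform import Rotation as R
def fit(f,roi,p0,free,wmask=None):
    im=cv2.imread(f);x0,y0,x1,y1=roi;c=im[y0:y1,x0:x1].astype(float)
    d=c[:,:,1]-c[:,:,2];bg=np.percentile(d,90);a=np.clip(1-d/bg,0,1.1)
    w=np.ones_like(a)
    red=(c[:,:,2]-c[:,:,1])>35; yel=(c[:,:,2]-c[:,:,0])>60
    w[cv2.dilate((red|yel).astype(np.uint8),np.ones((5,5)))>0]=0
    if wmask: wmask(w,x0,y0)
    def parts(p):
        x,y,z,yaw,tx,ty=p
        Rm=R.from_euler('xyz',[tx,ty,0])*R.from_euler('z',yaw)
        return [Rm.apply(q-[0,0,.102])+[x,y,z+.102] for q in COL]
    def cost(v,b):
        p=np.array(p0,float);p[free]=v
        return (w*(gaussian_filter(sil("side",parts(p),roi),b)-a)**2).sum()
    best=None
    for b in(.7,1.0,1.3):
        v0=np.array(p0,float)[free];st=np.array([.006,.006,.006,.1,.08,.08])[free]
        r=minimize(cost,v0,args=(b,),method="Nelder-Mead",options=dict(initial_simplex=np.vstack([v0]+[v0+q for q in np.diag(st)]),maxiter=1500,xatol=1e-5,fatol=1e-5))
        if best is None or r.fun<best.fun:best=r;bb=b
    print(f,free,bb,best.x.round(4),round(best.fun,3),"at p0",round(cost(np.array(p0,float)[free],bb),2),"n",w.sum())
def m0(w,x0,y0): w[:332-y0]=0
fit("pics/side0.png",(268,320,322,386),[.47,-.2965,0,.729,0,0],[0,1,3],m0)
fit("pics/side0.png",(268,320,322,386),[.47,-.2965,0,.729,0,0],[0,1,3,4,5],m0)
def m4(w,x0,y0): w[:160-y0]=0
p=[.5699,.1017,.2662-.0818,.721,0,0]
for fr in([0,1,3],[0,1,2,3],[0,1,3,4,5],[0,1,2,3,4,5]): fit("pics/side4.png",(308,155,352,194),p,fr,m4)
E
```

```text
pics/side0.png [0, 1, 3] 1.0 [ 0.4699 -0.2964  0.7111] 42.922 at p0 43.6 n 2748.0
pics/side0.png [0, 1, 3, 4, 5] 1.0 [ 0.4706 -0.2953  0.7313 -0.0194  0.0158] 39.914 at p0 43.6 n 2748.0
pics/side4.png [0, 1, 3] 1.0 [0.57   0.103  0.7071] 1.387 at p0 2.41 n 1261.0
pics/side4.png [0, 1, 2, 3] 1.0 [0.57   0.1032 0.1841 0.7086] 1.415 at p0 2.41 n 1261.0
pics/side4.png [0, 1, 3, 4, 5] 1.0 [0.5706 0.1016 0.7174 0.0199 0.0072] 1.271 at p0 2.41 n 1261.0
pics/side4.png [0, 1, 2, 3, 4, 5] 1.0 [0.5706 0.1021 0.184  0.718  0.0198 0.0065] 1.282 at p0 2.41 n 1261.0
```

```bash
python3 - <<'E'
from h import *
from scipy.ndimage import gaussian_filter
ROI={"side":(285,190,368,275),"top":(262,198,366,278)}
def run(n,mode,f):
    im=cv2.imread(f);roi=ROI[n];x0,y0,x1,y1=roi;c=im[y0:y1,x0:x1].astype(float)
    d=c[:,:,1]-c[:,:,2];bg=np.percentile(d,85);a=np.clip(1-d/bg,0,1)
    L,B=chuck(-1.82);p0=np.array([.5695,.103,-.325])
    base,ring,body,jaw=[sil(n,place([q],*p0),roi) for q in L]; bar=sil(n,place(B,p0[0],p0[1],0),roi)
    k=np.ones((7,7))
    D=lambda m,s=7:cv2.dilate((m>0).astype(np.uint8),np.ones((s,s)))>0
    rb=np.maximum(ring,body)
    w=np.ones_like(a)
    if mode=="base":
        w[D(rb)|D(bar)]=0; parts=lambda p:place(L[:1],*p); tgt=a
        er=cv2.erode((base>.99).astype(np.uint8),np.ones((7,7)))>0; w[er]=0   # only boundary band
        w[~D(base,9)]=0
    elif mode=="body":  # bright body top vs everything darker
        g=c.min(axis=2); tgt=np.clip((g-90)/(205-90),0,1); w[~D(body,7)]=0
        er=cv2.erode((body>.99).astype(np.uint8),np.ones((9,9)))>0; w[er]=0; w[D(jaw,3)]=0; w[D(bar,5)]=0
        parts=lambda p:place([L[2]],p[0],p[1],0)
        if n=="side": # only upper-left/right, exclude lower rim where side face shade differs
            pass
    def cost(v,b): 
        p=p0.copy();p[:len(v)]=v
        return (w*(gaussian_filter(sil(n,parts(p),roi),b)-tgt)**2).sum()
    best=None
    for b in(.7,1.,1.3):
        v0=p0 if mode=="base" else p0[:2]
        r=minimize(cost,v0,args=(b,),method="Nelder-Mead",options=dict(initial_simplex=np.vstack([v0]+[v0+q for q in np.diag([.006,.006,.05][:len(v0)])]),maxiter=800,xatol=1e-5,fatol=1e-5))
        if best is None or r.fun<best.fun:best=r
    print(n,f,mode,best.x.round(4),round(best.fun,2),w.sum())
for n in("side","top"):
    for m in("base","body"): run(n,m,f"pics/{n}0.png")
run("side","base","pics/side3.png");run("top","base","pics/top1.png")
E
```

```text
side pics/side0.png base [ 0.5707  0.1059 -0.3269] 30.91 1387.0
side pics/side0.png body [0.5702 0.1102] 37.57 703.0
top pics/top0.png base [ 0.568   0.1011 -0.3279] 27.78 1958.0
top pics/top0.png body [0.569  0.1014] 29.44 911.0
side pics/side3.png base [ 0.5419  0.1002 -0.0778] 193.5 1387.0
top pics/top1.png base [ 0.568   0.1011 -0.3252] 28.08 1958.0
```

The side-view fit shows the column upright to within 1° and within about 1 mm of the chuck axis, averaging both cameras after bias correction. The column is at TCP (0.570, 0.103), and the chuck estimate is (0.570, 0.1033). Lower gently and watch the force.

```bash
python3 -m creep '{"linear":[[0,0,0.005],[0,0,0.004],[0,0,0.004],[0,0,0.003],[0,0,0.002],[0,0,0]],"twist":[0,0,0,0,0,0]}' 0
python3 - <<'E'
from d import *
from h import *
show()
E
```

```text
t: 10.45
position: [0.5699, 0.1029, 0.1922]
tool_rot: [-3.141, -0.0, 2.292]
wrist_force: [0.4, 0.6, -2.3]
finger_gap: 0.459
t10.45 [0.5699 0.1029 0.1922] [-3.1415e+00 -1.0000e-04  2.2917e+00] F [ 0.4  0.6 -2.3] T [ 0.05  0.   -0.03] gap 0.459 q [-0.69  0.27  0.51  1.67 -0.14  1.24  0.58]
```

The tenon is 5.6 mm below the jaw tops with no contact force. Continue to seating.

```bash
python3 -m creep '{"linear":[[0,0,0.003],[0,0,0.002],[0,0,0.001],[0,0,0.001],[0,0,0]],"twist":[0,0,0,0,0]}' 0
python3 -m creep '{"linear":[[0,0,0.001],[0,0,0]],"twist":[0,0]}' 0
```

```text
t: 11.08
position: [0.5699, 0.103, 0.1852]
tool_rot: [-3.142, -0.0, 2.292]
wrist_force: [-0.4, -0.4, -2.0]
finger_gap: 0.463
t: 11.32
position: [0.5699, 0.1029, 0.1842]
tool_rot: [-3.142, -0.0, 2.292]
wrist_force: [0.3, -0.5, -2.6]
finger_gap: 0.458
```

```bash
python3 -m creep '{"linear":[[0,0,0.0005],[0,0,0]],"twist":[0,0]}' 0
python3 -m creep '{"linear":[[0,0,0.0005],[0,0,0]],"twist":[0,0]}' 0
python3 -m creep '{"linear":[[0,0,0.0005],[0,0,0]],"twist":[0,0]}' 0
```

```text
t: 11.58
position: [0.57, 0.1029, 0.184]
tool_rot: [3.141, 0.0, 2.292]
wrist_force: [-1.4, -0.4, -0.4]
finger_gap: 0.456
t: 11.82
position: [0.5701, 0.1029, 0.1839]
tool_rot: [3.141, 0.0, 2.292]
wrist_force: [-2.8, -0.7, 5.7]
finger_gap: 0.459
t: 12.08
position: [0.5702, 0.1028, 0.1838]
tool_rot: [3.141, 0.0, 2.292]
wrist_force: [-3.6, -0.7, 9.5]
finger_gap: 0.461
```

Seated: the vertical force rises at TCP z 0.1838, as predicted. Unload slightly, open, rise clear, and look.

```bash
python3 -m creep '{"linear":[[0,0,-0.0008],[0,0,0]],"twist":[0,0]}' 0
python3 -m creep '{"linear":[[0,0,0],[0,0,0],[0,0,0],[0,0,0],[0,0,0],[0,0,0]],"twist":[0,0,0,0,0,0]}' 1
python3 -m creep '{"linear":[[0,0,-0.01],[0,0,-0.02],[0,0,-0.03],[0,0,-0.03],[0,0,-0.02],[0,0,0]],"twist":[0,0,0,0,0,0]}' 1
python3 - <<'E'
from d import *
from h import *
show()
cv2.imwrite("pics/side6.png",arm.capture("side")[:,:,::-1])
s_=cv2.imread("pics/side6.png")
cv2.imwrite("pics/h6.png",cv2.resize(s_[150:270,280:440],(800,600),interpolation=cv2.INTER_CUBIC))
E
```

```text
t: 12.32
position: [0.5701, 0.1029, 0.1839]
tool_rot: [3.141, 0.0, 2.292]
wrist_force: [-2.7, -1.6, 5.2]
finger_gap: 0.457
t: 13.08
position: [0.57, 0.1029, 0.1836]
tool_rot: [3.141, -0.0, 2.292]
wrist_force: [0.2, -0.5, 0.2]
finger_gap: 1.003
t: 13.82
position: [0.5707, 0.1029, 0.2956]
tool_rot: [3.138, 0.001, 2.292]
wrist_force: [-0.7, 0.3, -0.5]
finger_gap: 1.004
t13.82 [0.5707 0.1029 0.2956] [3.1384e+00 1.2000e-03 2.2916e+00] F [-0.7  0.3 -0.5] T [ 0.03 -0.04 -0.03] gap 1.004 q [-0.7   0.21  0.53  1.51 -0.11  1.44  0.55]
```

View pics/h6.png

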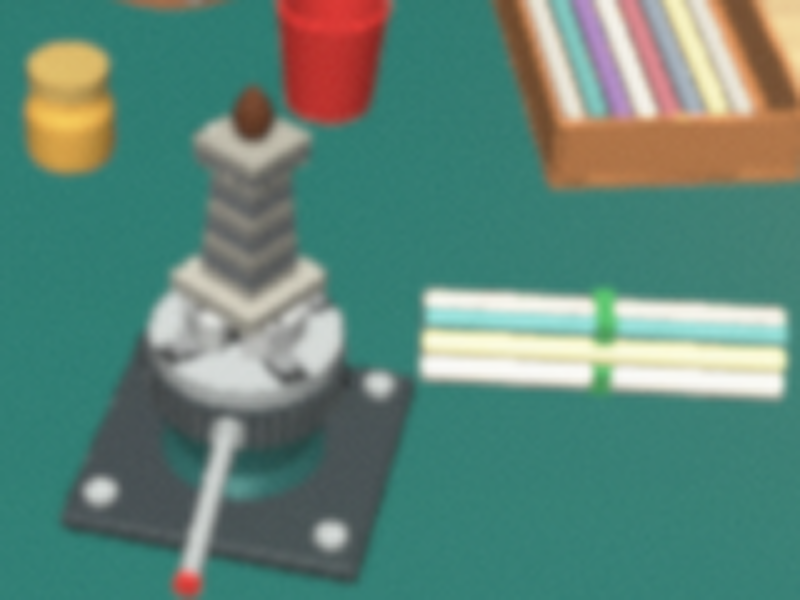

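The column stands upright with its plinth on the jaws and is released. Now to the bar: twist to align across it, move 125 mm out from the axis, then descend partway.

```bash
python3 -m creep '{"linear":[[0,0,0],[0,0,0],[0,0,0],[0,0,0],[0,0,0],[0,0,0],[0,0,0]],"twist":[0.162,0.162,0.162,0.162,0.162,0.162,0]}' 1
python3 -m creep '{"linear":[[-0.02,0,0],[-0.035,0,0],[-0.035,0,0],[-0.025,0,0],[-0.01,0,0],[0,0,0.02],[0,0,0.035],[0,0,0.04],[0,0,0.035],[0,0,0.015],[0,0,0],[0,0,0]],"twist":[0,0,0,0,0,0,0,0,0,0,0,0]}' 0.5
python3 - <<'E'
from d import *
from h import *
show()
p=s['position'];print(np.hypot(*(p[:2]-[.570,.1033])),np.arctan2(*(p[:2]-[.570,.1033])[::-1]))
for n in CI: cv2.imwrite(f"pics/{n}7.png",arm.capture(n)[:,:,::-1])
s_=cv2.imread("pics/side7.png");t=cv2.imread("pics/top7.png")
W=np.hstack([cv2.resize(s_[170:310,260:400],(400,400)),cv2.resize(t[180:320,250:390],(400,400))]);cv2.imwrite("pics/h7.png",W)
E
```

```text
t: 14.75
position: [0.5695, 0.1029, 0.2926]
tool_rot: [-3.14, 0.001, 1.321]
wrist_force: [0.6, 0.1, 0.6]
finger_gap: 1.002
t: 16.25
position: [0.5398, -0.018, 0.1499]
tool_rot: [3.14, -0.001, 1.32]
wrist_force: [0.0, 0.5, 0.4]
finger_gap: 0.501
t16.25 [ 0.5398 -0.018   0.1499] [ 3.1399e+00 -9.0000e-04  1.3202e+00] F [0.  0.5 0.4] T [ 0.03  0.01 -0.04] gap 0.501 q [-0.65  0.24  0.69  1.82 -0.16  1.14 -0.16]
0.12502505635306688 -1.8150770904068085
```

View pics/h7.png

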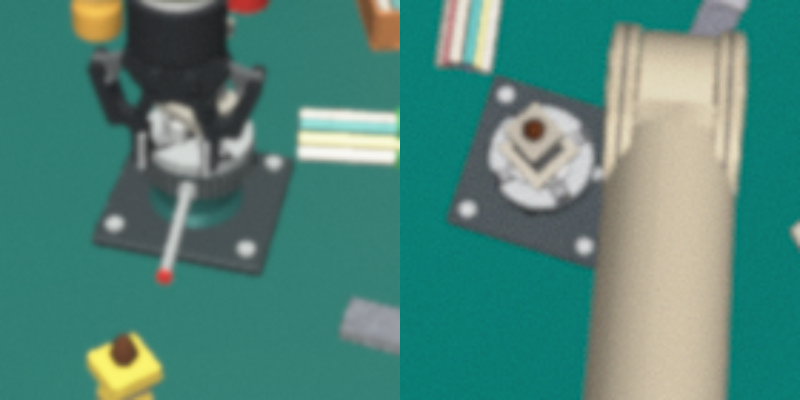

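The fingers straddle the bar line: tips at crop (141,165) and (207,175), bar in between. Descend to bar height, narrow the fingers loosely, and check.

```bash
python3 -m creep '{"linear":[[0,0,0.02],[0,0,0.03],[0,0,0.03],[0,0,0.02],[0,0,0.003],[0,0,0]],"twist":[0,0,0,0,0,0]}' 0.5
python3 -m creep '{"linear":[[0,0,0],[0,0,0],[0,0,0]],"twist":[0,0,0]}' 0.22
python3 - <<'E'
from d import *
from h import *
show()
cv2.imwrite("pics/side8.png",arm.capture("side")[:,:,::-1])
s_=cv2.imread("pics/side8.png")
cv2.imwrite("pics/h8.png",cv2.resize(s_[150:270,260:420],(800,600),interpolation=cv2.INTER_CUBIC))
E
```

```text
t: 17.1
position: [0.5395, -0.0181, 0.0465]
tool_rot: [3.141, -0.001, 1.32]
wrist_force: [0.6, 0.2, 0.8]
finger_gap: 0.496
t: 17.48
position: [0.5391, -0.0181, 0.0459]
tool_rot: [3.141, -0.0, 1.32]
wrist_force: [0.3, -0.5, -0.6]
finger_gap: 0.221
t17.48 [ 0.5391 -0.0181  0.0459] [ 3.1411e+00 -4.0000e-04  1.3199e+00] F [ 0.3 -0.5 -0.6] T [ 0.   -0.07 -0.01] gap 0.221 q [-0.59  0.38  0.64  1.91 -0.28  0.94 -0.07]
```

View pics/h8.png

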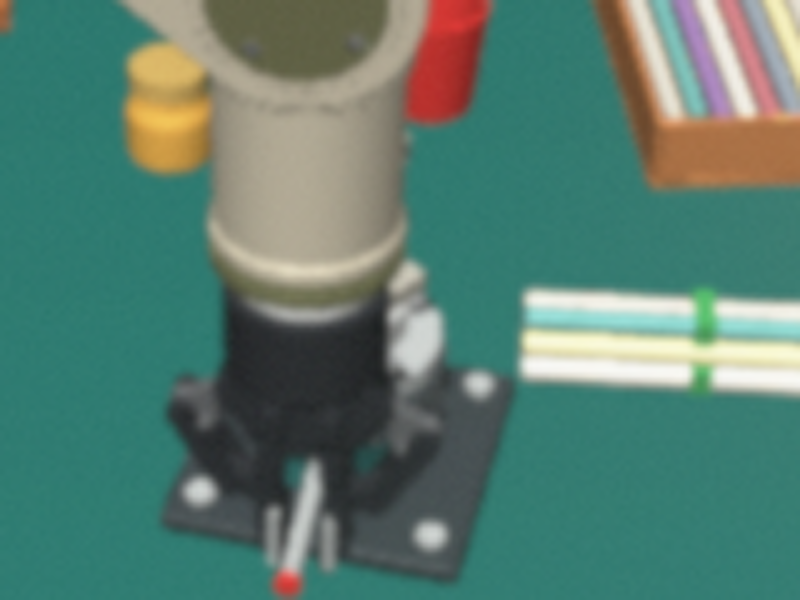

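The bar sits between the fingers, with its red tip visible beyond them at crop (288,583). Swing clockwise along the arc.

```bash
python3 -m creep '{"linear":[[0.0006,-0.0125,0],[0.0006,-0.0125,0],[0.0006,-0.0125,0],[0.0006,-0.0125,0],[0,0,0]],"twist":[0.1,0.1,0.1,0.1,0]}' 0.22
cat > b.py <<'E'
from d import *
show();p=s['position'];c=np.array([.570,.1033]);v=p[:2]-c;y=s['tool_rot'][2]
ty=np.array([np.sin(y),-np.cos(y)]);tx=np.array([np.cos(y),np.sin(y)])
print("r %.4f head %.3f yaw-pi %.3f  Fpush(on tool, +y tool) %.1f Fx %.1f"%(np.hypot(*v),np.arctan2(v[1],v[0]),y-np.pi,s['wrist_force'][:2]@ty,s['wrist_force'][:2]@tx))
E
python3 b.py
```

```text
t: 18.15
position: [0.4941, 0.0037, 0.0459]
tool_rot: [3.141, -0.001, 0.921]
wrist_force: [0.3, 0.4, -0.5]
finger_gap: 0.221
t18.15 [0.4941 0.0037 0.0459] [ 3.1413e+00 -6.0000e-04  9.2060e-01] F [ 0.3  0.4 -0.5] T [-0.03 -0.06 -0.01] gap 0.221 q [-0.75  0.3   0.74  2.03 -0.25  0.9  -0.53]
r 0.1252 head -2.222 yaw-pi -2.221  Fpush(on tool, +y tool) 0.0 Fx 0.5
```

```bash
python3 - <<'E'
from h import *
for n in CI: cv2.imwrite(f"pics/{n}9.png",arm.capture(n)[:,:,::-1])
s_=cv2.imread("pics/side9.png");t=cv2.imread("pics/top9.png")
W=np.hstack([cv2.resize(s_[170:290,260:380],(400,400)),cv2.resize(t[180:320,250:390],(400,400))]);cv2.imwrite("pics/h9.png",W)
E
```

```text
(no output)
```

View pics/h9.png

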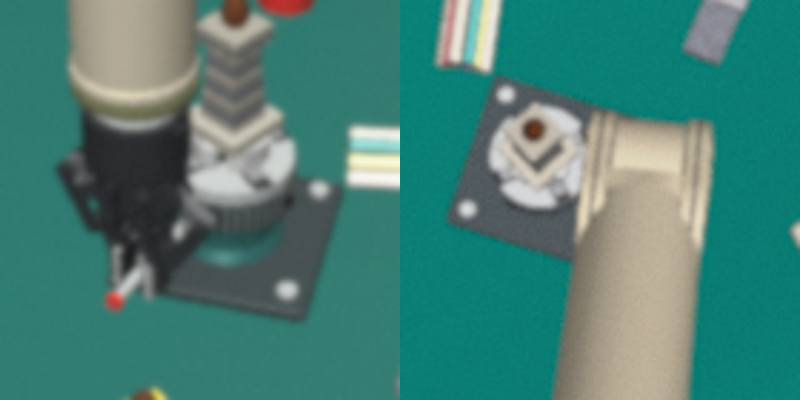

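The bar follows, with its red tip now at crop (115,298), and the column stays upright. Continue.

```bash
python3 -m creep '{"linear":[[0.0006,-0.0125,0],[0.0006,-0.0125,0],[0.0006,-0.0125,0],[0.0006,-0.0125,0]],"twist":[0.1,0.1,0.1,0.1]}' 0.22; python3 b.py
python3 -m creep '{"linear":[[0.0002,-0.0075,0],[0.0002,-0.0075,0]],"twist":[0.06,0.06]}' 0.22; python3 b.py
```

```text
t: 18.75
position: [0.4622, 0.0397, 0.0459]
tool_rot: [3.139, -0.001, 0.517]
wrist_force: [5.8, -5.4, -2.2]
finger_gap: 0.22
t18.75 [0.4622 0.0397 0.0459] [ 3.1395e+00 -1.2000e-03  5.1710e-01] F [ 5.8 -5.4 -2.2] T [-0.92 -1.12  0.07] gap 0.220 q [-0.93  0.23  0.82  2.11 -0.22  0.88 -1.04]
r 0.1252 head -2.609 yaw-pi -2.625  Fpush(on tool, +y tool) 7.5 Fx 2.4
t: 19.0
position: [0.4554, 0.0532, 0.0458]
tool_rot: [3.14, -0.001, 0.399]
wrist_force: [3.6, -5.2, -0.4]
finger_gap: 0.221
t19.00 [0.4554 0.0532 0.0458] [ 3.140e+00 -9.000e-04  3.987e-01] F [ 3.6 -5.2 -0.4] T [-0.97 -0.8   0.03] gap 0.221 q [-0.98  0.22  0.84  2.12 -0.21  0.88 -1.19]
r 0.1251 head -2.730 yaw-pi -2.743  Fpush(on tool, +y tool) 6.2 Fx 1.3
```

Free running at about 6 N. Continue in smaller steps and watch for the bite.

```bash
python3 -m creep '{"linear":[[0.0001,-0.005,0],[0.0001,-0.005,0]],"twist":[0.04,0.04]}' 0.22; python3 b.py|tail -1
python3 -m creep '{"linear":[[0.0001,-0.005,0],[0.0001,-0.005,0]],"twist":[0.04,0.04]}' 0.22; python3 b.py|tail -1
python3 -m creep '{"linear":[[0.0001,-0.004,0],[0.0001,-0.004,0]],"twist":[0.032,0.032]}' 0.22; python3 b.py
```

```text
t: 19.25
position: [0.4518, 0.0626, 0.0458]
tool_rot: [3.14, -0.001, 0.319]
wrist_force: [2.9, -4.8, -0.3]
finger_gap: 0.222
r 0.1250 head -2.810 yaw-pi -2.822  Fpush(on tool, +y tool) 5.5 Fx 1.2
t: 19.5
position: [0.449, 0.0721, 0.0458]
tool_rot: [3.14, -0.001, 0.239]
wrist_force: [3.3, -4.9, 0.1]
finger_gap: 0.221
r 0.1249 head -2.889 yaw-pi -2.902  Fpush(on tool, +y tool) 5.5 Fx 2.0
t: 19.75
position: [0.4474, 0.0799, 0.0458]
tool_rot: [3.14, -0.001, 0.176]
wrist_force: [1.8, -4.7, 0.7]
finger_gap: 0.225
t19.75 [0.4474 0.0799 0.0458] [ 3.1403e+00 -7.0000e-04  1.7560e-01] F [ 1.8 -4.7  0.7] T [-1.05 -0.53  0.04] gap 0.225 q [-1.07  0.21  0.86  2.13 -0.21  0.88 -1.48]
r 0.1248 head -2.953 yaw-pi -2.966  Fpush(on tool, +y tool) 5.0 Fx 1.0
```

```bash
python3 -m creep '{"linear":[[0.0001,-0.004,0],[0.0001,-0.004,0]],"twist":[0.032,0.032]}' 0.22; python3 b.py|tail -1
python3 -m creep '{"linear":[[0.0001,-0.004,0],[0.0001,-0.004,0]],"twist":[0.032,0.032]}' 0.22; python3 b.py
```

```text
t: 20.0
position: [0.4462, 0.0878, 0.0457]
tool_rot: [3.14, -0.0, 0.111]
wrist_force: [1.8, -4.7, 1.0]
finger_gap: 0.224
r 0.1248 head -3.017 yaw-pi -3.030  Fpush(on tool, +y tool) 4.9 Fx 1.3
t: 20.25
position: [0.4455, 0.0957, 0.0457]
tool_rot: [3.14, -0.0, 0.047]
wrist_force: [1.9, -5.6, 1.7]
finger_gap: 0.221
t20.25 [0.4455 0.0957 0.0457] [ 3.1402e+00 -3.0000e-04  4.7400e-02] F [ 1.9 -5.6  1.7] T [-1.19 -0.27  0.07] gap 0.221 q [-1.11  0.22  0.88  2.13 -0.22  0.88 -1.63]
r 0.1247 head -3.081 yaw-pi -3.094  Fpush(on tool, +y tool) 5.7 Fx 1.7
```

```bash
python3 -m creep '{"linear":[[0,-0.003,0],[0,-0.003,0]],"twist":[0.024,0.024]}' 0.22; python3 b.py|tail -1
python3 -m creep '{"linear":[[0,-0.002,0],[0,-0.002,0]],"twist":[0.016,0.016]}' 0.22; python3 b.py
```

```text
t: 20.5
position: [0.4454, 0.1015, 0.0457]
tool_rot: [3.14, -0.0, -0.0]
wrist_force: [1.6, -6.2, 2.9]
finger_gap: 0.218
r 0.1246 head -3.127 yaw-pi -3.142  Fpush(on tool, +y tool) 6.2 Fx 1.6
t: 20.75
position: [0.4455, 0.1053, 0.0457]
tool_rot: [3.14, -0.001, -0.032]
wrist_force: [1.9, -6.4, 2.6]
finger_gap: 0.221
t20.75 [0.4455 0.1053 0.0457] [ 3.1399e+00 -5.0000e-04 -3.2200e-02] F [ 1.9 -6.4  2.6] T [-1.45 -0.34  0.08] gap 0.221 q [-1.14  0.23  0.89  2.12 -0.23  0.88 -1.72]
r 0.1245 head 3.125 yaw-pi -3.174  Fpush(on tool, +y tool) 6.3 Fx 2.1
```

```bash
python3 -m creep '{"linear":[[0,-0.002,0],[0,-0.002,0]],"twist":[0.016,0.016]}' 0.22; python3 b.py|tail -1
python3 -m creep '{"linear":[[0,-0.002,0],[0,-0.002,0]],"twist":[0.016,0.016]}' 0.22; python3 b.py|tail -1
python3 -m creep '{"linear":[[0,-0.002,0],[0,-0.002,0]],"twist":[0.016,0.016]}' 0.22; python3 b.py
```

```text
t: 21.0
position: [0.4457, 0.109, 0.0457]
tool_rot: [3.14, -0.001, -0.065]
wrist_force: [2.4, -7.9, 2.8]
finger_gap: 0.219
r 0.1245 head 3.095 yaw-pi -3.206  Fpush(on tool, +y tool) 7.7 Fx 2.9
t: 21.25
position: [0.446, 0.1128, 0.0457]
tool_rot: [3.139, -0.001, -0.097]
wrist_force: [1.3, -8.3, 2.8]
finger_gap: 0.219
r 0.1244 head 3.065 yaw-pi -3.238  Fpush(on tool, +y tool) 8.1 Fx 2.1
t: 21.5
position: [0.4464, 0.1166, 0.0457]
tool_rot: [3.139, -0.001, -0.129]
wrist_force: [0.9, -8.7, 4.3]
finger_gap: 0.221
t21.50 [0.4464 0.1166 0.0457] [ 3.1392e+00 -6.0000e-04 -1.2880e-01] F [ 0.9 -8.7  4.3] T [-1.98 -0.34  0.08] gap 0.221 q [-1.17  0.24  0.9   2.11 -0.24  0.89 -1.83]
r 0.1244 head 3.035 yaw-pi -3.270  Fpush(on tool, +y tool) 8.6 Fx 2.0
```

The force is climbing, so the jaws are biting. Continue to about 13 N.

```bash
python3 -m creep '{"linear":[[0,-0.002,0],[0,-0.002,0]],"twist":[0.016,0.016]}' 0.22; python3 b.py|tail -1
python3 -m creep '{"linear":[[0,-0.002,0],[0,-0.002,0]],"twist":[0.016,0.016]}' 0.22; python3 b.py|tail -1
python3 -m creep '{"linear":[[0,0,0],[0,0,0]],"twist":[0,0]}' 0.22; python3 b.py
```

```text
t: 21.75
position: [0.4469, 0.1203, 0.0456]
tool_rot: [3.139, -0.001, -0.161]
wrist_force: [1.2, -11.2, 3.3]
finger_gap: 0.221
r 0.1243 head 3.004 yaw-pi -3.303  Fpush(on tool, +y tool) 10.8 Fx 3.0
t: 22.0
position: [0.4475, 0.124, 0.0456]
tool_rot: [3.139, -0.001, -0.193]
wrist_force: [1.0, -11.5, 3.4]
finger_gap: 0.224
r 0.1242 head 2.974 yaw-pi -3.335  Fpush(on tool, +y tool) 11.1 Fx 3.2
t: 22.25
position: [0.4476, 0.1243, 0.0457]
tool_rot: [3.139, -0.001, -0.192]
wrist_force: [1.8, -10.0, 3.2]
finger_gap: 0.219
t22.25 [0.4476 0.1243 0.0457] [ 3.139e+00 -7.000e-04 -1.924e-01] F [  1.8 -10.    3.2] T [-2.05 -0.23  0.17] gap 0.219 q [-1.18  0.26  0.9   2.11 -0.25  0.89 -1.9 ]
r 0.1242 head 2.972 yaw-pi -3.334  Fpush(on tool, +y tool) 9.5 Fx 3.7
```

```bash
python3 -m creep '{"linear":[[0,-0.002,0],[0,-0.002,0]],"twist":[0.016,0.016]}' 0.22; python3 b.py|tail -1
python3 -m creep '{"linear":[[0,-0.002,0],[0,-0.002,0]],"twist":[0.016,0.016]}' 0.22; python3 b.py|tail -1
python3 - <<'E'
from h import *
for n in CI: cv2.imwrite(f"pics/{n}10.png",arm.capture(n)[:,:,::-1])
s_=cv2.imread("pics/side10.png");t=cv2.imread("pics/top10.png")
W=np.hstack([cv2.resize(s_[150:270,250:370],(400,400)),cv2.resize(t[180:320,250:390],(400,400))]);cv2.imwrite("pics/h10.png",W)
E
```

```text
t: 22.5
position: [0.4482, 0.1277, 0.0456]
tool_rot: [3.138, -0.001, -0.225]
wrist_force: [0.6, -12.3, 4.5]
finger_gap: 0.222
r 0.1242 head 2.944 yaw-pi -3.367  Fpush(on tool, +y tool) 11.9 Fx 3.3
t: 22.75
position: [0.4491, 0.1313, 0.0456]
tool_rot: [3.138, -0.001, -0.257]
wrist_force: [0.2, -13.6, 5.3]
finger_gap: 0.217
r 0.1241 head 2.914 yaw-pi -3.399  Fpush(on tool, +y tool) 13.1 Fx 3.6
```

View pics/h10.png

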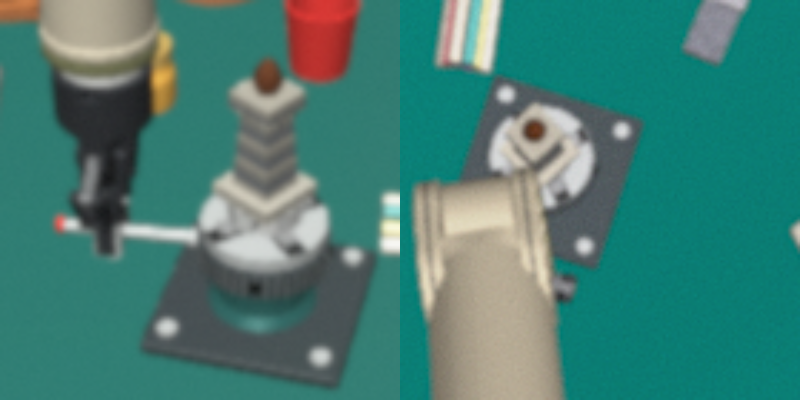

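The column is still upright and the bar now points toward the base, red tip at crop (60,223). One last nudge, then a hold reading.

```bash
python3 -m creep '{"linear":[[0,-0.002,0],[0,-0.001,0]],"twist":[0.014,0.008]}' 0.22; python3 b.py|tail -1
python3 -m creep '{"linear":[[0,0,0],[0,0,0],[0,0,0]],"twist":[0,0,0]}' 0.22; python3 b.py
```

```text
t: 23.1
position: [0.4498, 0.1341, 0.0455]
tool_rot: [3.138, -0.0, -0.279]
wrist_force: [-0.9, -13.4, 6.6]
finger_gap: 0.22
r 0.1241 head 2.891 yaw-pi -3.421  Fpush(on tool, +y tool) 13.1 Fx 2.9
t: 23.48
position: [0.4498, 0.1342, 0.0456]
tool_rot: [3.138, -0.0, -0.279]
wrist_force: [1.0, -12.3, 6.6]
finger_gap: 0.218
t23.48 [0.4498 0.1342 0.0456] [ 3.1381e+00 -5.0000e-04 -2.7900e-01] F [  1.  -12.3   6.6] T [-2.65  0.11  0.14] gap 0.218 q [-1.2   0.27  0.91  2.09 -0.27  0.9  -1.99]
r 0.1241 head 2.890 yaw-pi -3.421  Fpush(on tool, +y tool) 11.6 Fx 4.3
```

```bash
python3 -m creep '{"linear":[[0,-0.002,0],[0,-0.002,0]],"twist":[0.014,0.014]}' 0.22; python3 b.py|tail -1
python3 -m creep '{"linear":[[0,-0.0015,0],[0,-0.0015,0]],"twist":[0.01,0.01]}' 0.22; python3 b.py|tail -1
python3 -m creep '{"linear":[[0,0,0],[0,0,0]],"twist":[0,0]}' 0.22; python3 b.py
```

```text
t: 23.72
position: [0.4508, 0.1376, 0.0455]
tool_rot: [3.137, -0.0, -0.308]
wrist_force: [-1.0, -14.8, 7.8]
finger_gap: 0.218
r 0.1240 head 2.862 yaw-pi -3.449  Fpush(on tool, +y tool) 14.4 Fx 3.6
t: 23.98
position: [0.4517, 0.1403, 0.0455]
tool_rot: [3.137, -0.0, -0.328]
wrist_force: [-1.1, -15.0, 8.4]
finger_gap: 0.218
r 0.1240 head 2.839 yaw-pi -3.469  Fpush(on tool, +y tool) 14.6 Fx 3.8
t: 24.22
position: [0.4517, 0.1405, 0.0455]
tool_rot: [3.137, -0.0, -0.327]
wrist_force: [-0.6, -15.2, 8.2]
finger_gap: 0.219
t24.23 [0.4517 0.1405 0.0455] [ 3.1375e+00 -3.0000e-04 -3.2720e-01] F [ -0.6 -15.2   8.2] T [-3.01  0.28  0.1 ] gap 0.219 q [-1.21  0.29  0.91  2.08 -0.29  0.9  -2.04]
r 0.1240 head 2.837 yaw-pi -3.469  Fpush(on tool, +y tool) 14.6 Fx 4.3
```

A held 14.6 N is firmly tight. Back off, open, rise, and inspect.

```bash
python3 -m creep '{"linear":[[0,0.004,0],[0,0,0],[0,0,0]],"twist":[0,0,0]}' 0.5
python3 -m creep '{"linear":[[0,0,-0.01],[0,0,-0.03],[0,0,-0.04],[0,0,-0.05],[0,0,-0.05],[0,0,-0.04],[0,0,-0.02],[-0.02,0,0],[-0.03,0,0],[0,0,0],[0,0,0]],"twist":[0,0,0,0,0,0,0,0,0,0,0]}' 0.5
python3 - <<'E'
from d import *
from h import *
show()
for n in CI: cv2.imwrite(f"pics/{n}11.png",arm.capture(n)[:,:,::-1])
s_=cv2.imread("pics/side11.png");t=cv2.imread("pics/top11.png")
W=np.hstack([cv2.resize(s_[150:270,250:370],(400,400)),cv2.resize(t[180:320,250:390],(400,400))]);cv2.imwrite("pics/h11.png",W)
E
```

```text
t: 24.6
position: [0.4501, 0.1395, 0.0454]
tool_rot: [3.14, -0.0, -0.326]
wrist_force: [1.7, -6.4, -1.8]
finger_gap: 0.498
t: 25.98
position: [0.4032, 0.1565, 0.2861]
tool_rot: [-3.14, -0.0, -0.326]
wrist_force: [-0.1, 0.1, -0.2]
finger_gap: 0.5
t25.98 [0.4032 0.1565 0.2861] [-3.1401e+00 -1.0000e-04 -3.2590e-01] F [-0.1  0.1 -0.2] T [ 0.   -0.05  0.01] gap 0.500 q [-1.42 -0.27  0.8   1.88  0.19  1.45 -2.55]
```

View pics/h11.png

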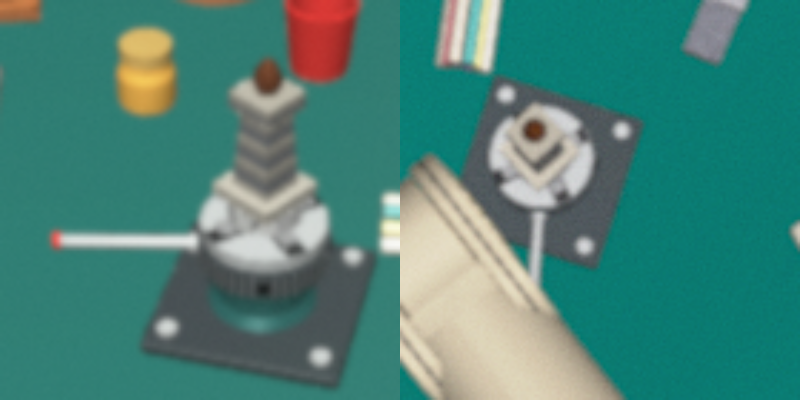

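View pics/side11.png

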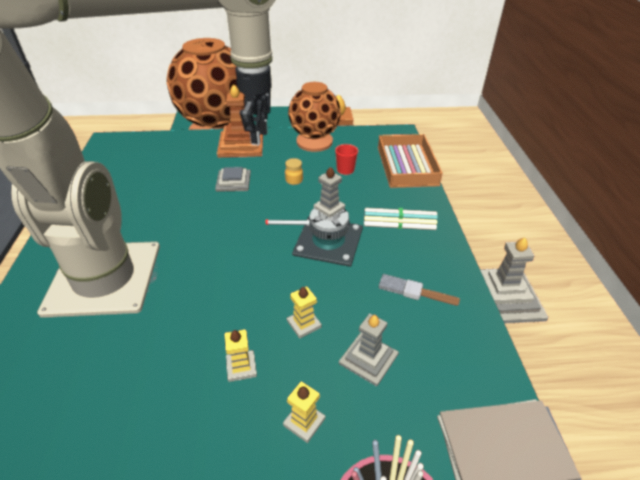

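The bar sprang back somewhat when released: tip now at crop (57,240), against (60,223) earlier. I'll untwist the wrist (j7 is near its limit) and check whether the bar is still creeping.

```bash
cat > bar.py <<'E'
from h import *
import sys
from scipy.ndimage import gaussian_filter
def heads(f,img,h0=3.1):
    # fit bar heading in side view by silhouette outside base
    roi=(255,185,345,240) ; x0,y0,x1,y1=roi;c=img[y0:y1,x0:x1].astype(float)
    d=c[:,:,1]-c[:,:,2];a=np.clip(1-d/np.percentile(d,85),0,1)
    w=np.zeros_like(a);w[:,:300-x0]=1; w[:8]=0
    def cost(v): 
        B=chuck(v)[1]
        return (w*(gaussian_filter(sil("side",place(B,.5706,.1058,0),roi),1.)-a)**2).sum()
    hs=np.arange(h0-.5,h0+.5,.005);cs=[cost(h) for h in hs];return hs[int(np.argmin(cs))],min(cs)
if __name__=="__main__":
    for f in sys.argv[1:]: print(f,heads(f,cv2.imread(f)))
E
python3 -m creep '{"linear":[[0,0,0],[0,0,0],[0,0,0],[0,0,0],[0,0,0],[0,0,0],[0,0,0],[0,0,0]],"twist":[-0.15,-0.15,-0.15,-0.15,0,0,0,0]}' 0.5
python3 - <<'E'
from d import *
from h import *
show();cv2.imwrite("pics/side12.png",arm.capture("side")[:,:,::-1]);cv2.imwrite("pics/top12.png",arm.capture("top")[:,:,::-1])
E
python3 bar.py pics/side11.png pics/side12.png
```

```text
t: 27.08
position: [0.4028, 0.1563, 0.2856]
tool_rot: [3.141, 0.0, 0.273]
wrist_force: [-0.4, 0.1, -0.6]
finger_gap: 0.5
t27.07 [0.4028 0.1563 0.2856] [3.1415 0.     0.2726] F [-0.4  0.1 -0.6] T [ 0.04  0.02 -0.01] gap 0.500 q [-1.53 -0.32  0.88  1.88  0.25  1.47 -2.  ]
pics/side11.png (np.float64(3.07499999999999), np.float64(12.882712503966331))
pics/side12.png (np.float64(3.07499999999999), np.float64(13.072290155164259))
```

```bash
python3 - <<'E'
from h import *
import bar
a=cv2.resize(cv2.imread("pics/side10.png")[195:235,255:335],(800,400),interpolation=cv2.INTER_CUBIC)
for h,c in((2.95,(255,0,255)),(3.075,(0,255,255))):
    for q in place(chuck(h)[1],.5706,.1058,0):
        hh=cv2.convexHull(np.round((proj("side",q)-[255,195]+.5)*10-.5).astype(np.int32));cv2.polylines(a,[hh],True,c,1)
cv2.imwrite("pics/h12.png",a)
E
```

```text
(no output)
```

View pics/h12.png

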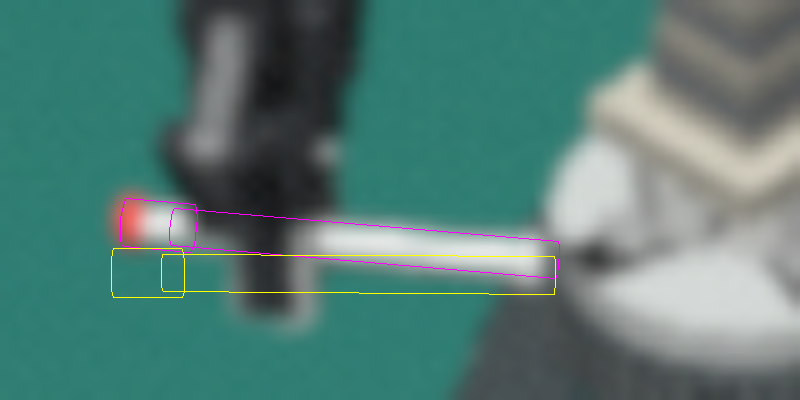

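The bar is static: two fits 1.1 s apart both give 3.075 rad. The spring-back ended where jaw elasticity balances ring friction, about 0.15 rad past first bite, so tightening again would gain nothing. Final check of the column's pose and the bystanders.

```bash
python3 - <<'E'
from h import *
from scipy.ndimage import gaussian_filter
from scipy.spatial.transform import Rotation as R
im=cv2.imread("pics/side12.png");roi=(308,160,352,215);x0,y0,x1,y1=roi;c=im[y0:y1,x0:x1].astype(float)
d=c[:,:,1]-c[:,:,2];a=np.clip(1-d/np.percentile(d,90),0,1);w=np.ones_like(a)
w[:9]=0;w[208-y0:]=0
red=((c[:,:,2]-c[:,:,1])>35).astype(np.uint8);w[cv2.dilate(red,np.ones((5,5)))>0]=0
def parts(p):
    Rm=R.from_euler('xyz',[p[4],p[5],0])*R.from_euler('z',p[3]);return [Rm.apply(q-[0,0,.014])+[p[0],p[1],p[2]+.014] for q in COL]+place(chuck(0)[0],.5706,.1058,-.326)
p0=np.array([.5705,.1045,.102,.72,0,0])
for fr in ([0,1,3],[0,1,2,3,4,5]):
    def cost(v):
        p=p0.copy();p[fr]=v;return (w*(gaussian_filter(sil("side",parts(p),roi),1.)-a)**2).sum()
    v0=p0[fr];st=np.array([.005,.005,.005,.1,.06,.06])[fr]
    r=minimize(cost,v0,method="Nelder-Mead",options=dict(initial_simplex=np.vstack([v0]+[v0+q for q in np.diag(st)]),maxiter=1500,xatol=1e-5,fatol=1e-5));print(fr,r.x.round(4),round(r.fun,2))
a0=cv2.imread("pics/top0.png");a1=cv2.imread("pics/top12.png");s0=cv2.imread("pics/side0.png")
df=np.abs(im.astype(int)-s0).max(2); m=(df>60).astype(np.uint8)
n,l,st,ce=cv2.connectedComponentsWithStats(m);print([tuple(q[:4]) for q in st[1:] if q[4]>15])
cv2.imwrite("pics/fin.png",np.hstack([cv2.resize(im[140:260,260:380],(400,400)),cv2.resize(a1[180:300,250:370],(400,400))]))
E
```

```text
[0, 1, 3] [0.5696 0.105  0.7378] 0.82
[0, 1, 2, 3, 4, 5] [0.5696 0.1055 0.1019 0.7368 0.0044 0.0008] 0.83
[(np.int32(0), np.int32(0), np.int32(13), np.int32(32)), (np.int32(3), np.int32(0), np.int32(72), np.int32(37)), (np.int32(88), np.int32(0), np.int32(120), np.int32(23)), (np.int32(213), np.int32(0), np.int32(62), np.int32(145)), (np.int32(186), np.int32(10), np.int32(37), np.int32(80)), (np.int32(39), np.int32(23), np.int32(64), np.int32(129)), (np.int32(0), np.int32(27), np.int32(15), np.int32(35)), (np.int32(24), np.int32(58), np.int32(13), np.int32(28)), (np.int32(0), np.int32(77), np.int32(97), np.int32(165)), (np.int32(260), np.int32(108), np.int32(5), np.int32(6)), (np.int32(0), np.int32(156), np.int32(13), np.int32(22)), (np.int32(80), np.int32(160), np.int32(12), np.int32(8)), (np.int32(319), np.int32(168), np.int32(22), np.int32(22)), (np.int32(85), np.int32(179), np.int32(7), np.int32(35)), (np.int32(322), np.int32(190), np.int32(15), np.int32(7)), (np.int32(22), np.int32(194), np.int32(8), np.int32(22)), (np.int32(314), np.int32(201), np.int32(5), np.int32(6)), (np.int32(320), np.int32(200), np.int32(18), np.int32(10)), (np.int32(335), np.int32(207), np.int32(8), np.int32(7)), (np.int32(265), np.int32(219), np.int32(45), np.int32(6)), (np.int32(42), np.int32(223), np.int32(15), np.int32(12)), (np.int32(32), np.int32(235), np.int32(16), np.int32(12)), (np.int32(314), np.int32(234), np.int32(16), np.int32(36)), (np.int32(279), np.int32(332), np.int32(29), np.int32(26)), (np.int32(285), np.int32(356), np.int32(13), np.int32(10)), (np.int32(276), np.int32(361), np.int32(39), np.int32(26))]
```

View pics/fin.png

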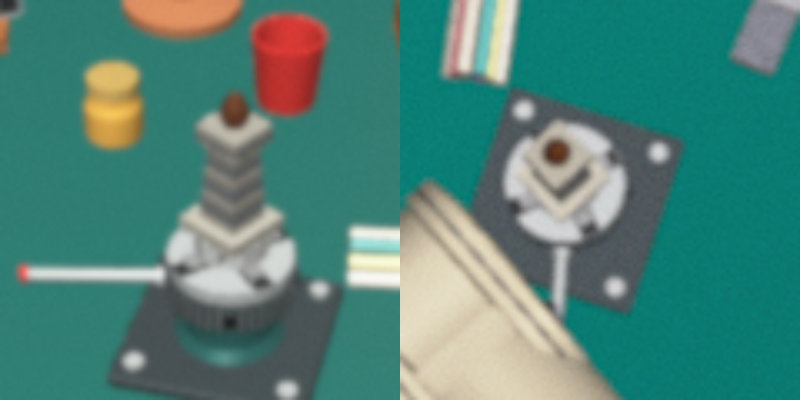

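The fitted column height is 0.1019 (expected 0.102) and the tilt is under 0.3°. The image differences are confined to the arm, the column and the bar, so the bystanders have not moved.

```bash
python3 -c "
from cell import arm
print(arm.hand_in())"
```

```text
the job is handed in; nothing more can be done
None
```

The grey column with the bare brown flame is mounted upright in the chuck, and I handed the job in after about 27 s on the robot's clock. I gripped it by the capital, set the tenon between the jaws until the plinth rested on them, and released it. I then swung the tommy bar about 1.6 rad clockwise, pushing with a held force of 14.6 N at the end.

**Last checks:**
- **Column:** the side-camera fit puts its origin at 101.9 mm (102 expected), with under 0.3° of tilt.
- **Bystanders:** comparing the first and last side pictures, only the arm, the column and the bar changed.
- **Robot:** it was clear of everything at hand-in, with no load on the wrist.

**What disagreed:**
- **Bar spring-back:** when released, the bar sprang back about 0.2 rad. It then stayed put, with the same heading (3.075) in two pictures 1.1 s apart. That is about 0.15 rad past the point where the jaws first bit. I judge the tenon firmly held, but I did not measure the grip left after the spring-back.
- **Cameras:** the two cameras disagreed by 3 to 5 mm. I corrected for that using the gripped column, and the tenon went in without touching the jaws.

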